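Swap the batch in the watch curing oven

ROBOT

A 7-joint arm with a two-finger parallel gripper is mounted at the origin on the work surface. World frame = base frame: x ahead of the robot, y to its left, z up, the work surface at z = 0. Lengths are in m, angles in rad, forces in N, time in s.
With the tool pointing down it reaches from about 0.4 to 0.85 m from the base axis. Payload 4.5 kg.
Tool frame: the origin (TCP) lies at the very end of the fingers, on their centre line; the grasp point (between the pads) lies 19 mm behind it; y points along the fingers, x is the direction in which the jaws open and shut, and the axes are right-handed (so a half turn about y gives the same grasp; the last joint's range is limited). The gripper opens to 88 mm and grips with 3 to 60 N. Pads are 18 mm wide; open, the fingers measure 123 mm over their backs; the gripper's body (75 mm by 187 mm) begins 45 mm behind the grasp point.
Start: joints at [-1.284, 0.689, -0.195, 1.565, 0.157, 0.902, -0.215], TCP at [0.156, 0.605, 0.239] pointing down, gripper open.
Joint ranges: [-3.01, 3.01], [-0.46, 2.08], [-1.47, 1.51], [0.13, 2.56], [-1, 4.14], [0.04, 2.09], [-2.66, 2.66]. Speed limits (rad/s): [2.57, 2.57, 3.14, 3.14, 3.14, 3.14, 3.14].

INTERFACE

Orientations are given as a unit quaternion [x, y, z, w].
In Python, from plant import r gives the robot as it stands.
- The arm moves only by the shell command python3 -m inch 'ROWS' [OPENING] [FORCE]. ROWS is JSON, a list of rows, each a list of 6 numbers: the shift along the tool's x, y, z in mm, then the turn, a rotation vector about the tool's x, y, z in rad. In form: [[x, y, z, ax, ay, az], ...]. A call has 1 to 12 rows; each row shifts and turns the commanded pose from where the row before left it, along the tool's axes as they then stand; what a row does not reach is not made up. A row lasts 1/12 s, in which the tool goes at most 41.7 mm and 7.16 degrees, less where a joint would pass 70% of its speed; a pose out of reach is approached as far as the arm can. A call is refused whole if a number of a shift passes 41.7 or a number of a turn 0.125, either way. A call with a gripper value outside its range is refused whole. OPENING is the finger opening in mm, from 0 to 88.1, set as the call begins (- or left out, the last holds). The fingers move at their own pace and stop on an object; FORCE is the grip in N (left out, the last holds). Time passes only in rows, so rows that do not move let the fingers close. It gives the time, the measured TCP pose, the force and the opening at its end, in the units of the state.
- r.get_state(): the state, without advancing time (a new reading comes with each control period).
- r.snapshot(name): name is "scene" or "top" or "wrist"; returns a dict with "img" (384x512x3 uint8, red, green, blue), "range_z" (384x512 float32, m along the optical axis (not along the pixel's ray), 0 where there is no reading), "mtx" (3x3 intrinsics, pixels), "camera_from_world" (4x4, takes a point from world to camera coordinates); the wrist camera has in their place "tool_from_camera" (4x4, takes a point from camera to tool coordinates, whose origin is the TCP and whose axes are the tool frame's). Camera axes: x right, y down, z forward; pixel columns grow to the right and rows downward; lengths in m; the calibration is good to about 2 mm. A picture is of the moment at which its call begins: read the wrist's pose just before it.
- r.finish_job(): hands the job in, once; it reports no verdict.
The state is a dict: "clock": time; "q": joint angles; "qd": joint speeds; "joint_torque": joint torques, N m; "tool_pos": TCP position; "eef_rot": TCP orientation; "contact_force": force on the tool from outside, world axes, zero at the start; "moment": the same for the moment, N m; "opening": opening from 0.0 (shut) to 1.0 (fully open).
Only numpy, scipy, OpenCV 4.12 (cv2) and the standard library are available. Lean on these libraries where they do the work, as an engineer would, in place of code of your own. Each camera call takes 0.05 s, during which the arm holds its last target.

TASK

Swap the batch in the curing oven: pull its tray out, put every finished watch (white and green) from the tray into the yellow bin, and lay all the waiting watches (black and orange) from the mat flat on the tray, side by side. Only when that is done push the tray fully home, then push the oven door shut until its catch seats, and then press the green start button. Keep the bin upright, leave the tools and everything else on the bench where they are, and if anything slips or gets knocked, put it right.

Things in the scene. Friction and masses are not known exactly. Their poses are not given: they have to be found in the camera images.
- watch1: waiting smart-watch body without strap, a flat block 42 x 36 x 12 mm (x, y, z), 50 g; origin at its centre; black case with orange film on both faces, lying on the blue mat (origin 6 mm above the table). May be absent.
- watch2: waiting smart-watch body without strap, a flat block 42 x 36 x 12 mm (x, y, z), 50 g; origin at its centre; black case with orange film on both faces, lying on the blue mat (origin 6 mm above the table). May be absent.
- watch3: waiting smart-watch body without strap, a flat block 42 x 36 x 12 mm (x, y, z), 50 g; origin at its centre; black case with orange film on both faces, lying on the blue mat (origin 6 mm above the table). May be absent.
- watch4: waiting smart-watch body without strap, a flat block 42 x 36 x 12 mm (x, y, z), 50 g; origin at its centre; black case with orange film on both faces, lying on the blue mat (origin 6 mm above the table). May be absent.
- done1: finished smart-watch body without strap, a flat block 42 x 36 x 12 mm (x, y, z), 50 g; origin at its centre; white case with green film on both faces, at the start lying on the oven's tray. May be absent.
- done2: finished smart-watch body without strap, a flat block 42 x 36 x 12 mm (x, y, z), 50 g; origin at its centre; white case with green film on both faces, at the start lying on the oven's tray. May be absent.
- bin: loose yellow open plastic bin 100 x 150 x 45 mm (x, y, z), wall and floor 4 mm; origin at the centre of its underside
- oven: fixed white low bench-top curing oven, 300 mm wide (y), 240 mm deep, 88 mm high, with a 205 mm high control tower behind that (x from 240 to 320 mm); origin on the table at the middle of the plane of its front face; x points into the oven, so its front faces -x, y along the front, z up. The chamber mouth in the front is 220 mm wide, between 30 and 76 mm high
- tray (a joint): how far the oven's sliding tray is out, in m: 0 fully home (its lip flush with the oven's front face), 0.17 fully out (towards the oven's -x); it stays where it is left
- tray_floor (a point): centre of the upper face of the tray's floor, 40 mm above the table; axes as the oven's. The inside is 149 mm (x) by 178 mm (y); side and rear walls 6 mm thick, 15 mm high above the floor
- tray_lip (a point): middle of the top edge of the tray's blue front lip, an upright plate 10 mm thick (x), 190 mm long (y), top 72 mm above the table (32 mm above the tray floor), that can be pinched from above or pushed on its front; axes as the oven's
- door (a joint): opening angle of the oven's blue door in rad: 0 shut and seated, 1.5 to 1.7 at the start; about a vertical hinge at the oven's -y side. A sprung ball catch resists between about 0.07 and 0.03 (some 6 N at door_push), then snaps the door to 0 and holds it there
- door_hinge (a point): point on the door's vertical hinge axis, at mid height of the door (53 mm above the table), in the plane of its outer face. Axes of the door: y from the hinge along the door to its free edge (255 mm), x through its thickness from outer to inner face (15 mm), z up. The door spans 18 to 88 mm above the table; a vertical bar handle stands 35 mm off its outer face, 218 mm from the hinge
- door_push (a point): point on the outer face of the door to push it at, 140 mm from the hinge, 53 mm above the table; axes as door_hinge (push along +x to shut)
- start (a joint): travel of the green start button on top of the oven in m: 0 up, 0.006 fully down (4 N); springs back
- start_top (a point): middle of the top of the green start button (radius 16 mm), pressed straight down
- jar: small screw jar, 40 mm diameter, 45 mm high, to be left alone; origin under its centre
- screwdriver: blue screwdriver, 150 mm, to be left alone
- tweezers: dark steel tweezers, 120 mm, to be left alone
- phone: black phone 148 x 70 x 8 mm, to be left alone
- brush: red brush, to be left alone
- bottle: white bottle with red cap, 50 mm diameter, 110 mm high, to be left alone
- tape: roll of green tape, 60 mm diameter, 20 mm high, to be left alone

How it is judged:
By the outcome, as a careful person would: the job done as asked, in the order asked, and still so for the second after the job is handed in, with the robot touching nothing.
Of watch1, watch2, watch3, watch4 only 2 to 4 are there at a start; the rules pass over those that are not, and their reading is None.
Of done1, done2 only 1 to 2 are there at a start; the rules pass over those that are not, and their reading is None.
At some moment in a run one of watch1, watch2, watch3, watch4, bin may be knocked a few centimetres aside while the robot is not near it.
Once in a run the grip may slacken for a moment while it holds something.
It also fails if it takes over 210 s, if anything falls off the work surface, if the arm or the gripper's body presses on something with over 40 N, if the wrist force passes 120 N, or if a joint passes its speed limit or range.

## Working session

There is one attempt and no reset: what is moved stays moved. The work goes in short steps, Python scripts to look and compute and a shell command to move; the robot and the scene stay as the last step left them, time stands still between calls to the robot, and variables do not carry over. Pictures are saved under pics/ and viewed, and the job is handed in when it is done.

```bash
ls; mkdir -p pics; cat > h.py <<'E'
import numpy as np, cv2
from plant import r
from scipy.spatial.transform import Rotation as R
def snap(name,fn,up=1.5):
    s=r.get_state(); d=r.snapshot(name)
    im=cv2.cvtColor(d["img"],cv2.COLOR_RGB2BGR)
    cv2.imwrite(fn,cv2.resize(im,None,fx=up,fy=up,interpolation=cv2.INTER_CUBIC))
    if "camera_from_world" in d: wc=np.linalg.inv(d["camera_from_world"])
    else:
        T=np.eye(4);T[:3,:3]=R.from_quat(s["eef_rot"]).as_matrix();T[:3,3]=s["tool_pos"]; wc=T@d["tool_from_camera"]
    d["wc"]=wc; np.savez(''+name+'.npz',**d); return d
def load(name): return dict(np.load(''+name+'.npz'))
def px(d,u,v,z=None):
    """world pt at pixel u,v (native); z: intersect plane, else by range"""
    k=np.linalg.inv(d["mtx"])@np.array([u,v,1.]); wc=d["wc"]
    if z is None:
        u0,v0=int(round(u)),int(round(v)); p=k*d["range_z"][v0,u0]; return wc[:3,:3]@p+wc[:3,3]
    dr=wc[:3,:3]@k; o=wc[:3,3]; return o+dr*(z-o[2])/dr[2]
def st():
    s=r.get_state(); print(round(s["clock"],2),np.round(s["tool_pos"],4),np.round(s["contact_force"],1),round(s["opening"],3)); print(np.round(R.from_quat(s["eef_rot"]).as_matrix(),3).tolist(), np.round(s["q"],2)); return s
E
python3 - <<'E'
from h import *
st()
snap("scene","pics/s0.png");d=snap("top","pics/t0.png");st()
print(d["wc"].round(3))
E
```

```text
pics
0.0 [0.1562 0.6045 0.2379] [ 0.5 -0.3 -0.1] 1.003
[[0.25, -0.0, -0.968], [0.968, -0.002, 0.25], [-0.002, -1.0, -0.0]] [-1.28  0.69 -0.19  1.57  0.16  0.9  -0.22]
0.1 [0.1562 0.6046 0.238 ] [ 0.5 -0.2 -0.1] 0.999
[[0.25, -0.0, -0.968], [0.968, -0.002, 0.25], [-0.002, -1.0, -0.0]] [-1.28  0.69 -0.19  1.57  0.16  0.9  -0.22]
[[ 1.000e-03 -9.970e-01  8.200e-02  4.760e-01]
 [-1.000e+00 -1.000e-03  5.000e-03  2.400e-02]
 [-5.000e-03 -8.200e-02 -9.970e-01  1.281e+00]
 [ 0.000e+00  0.000e+00  0.000e+00  1.000e+00]]
```

View pics/s0.png

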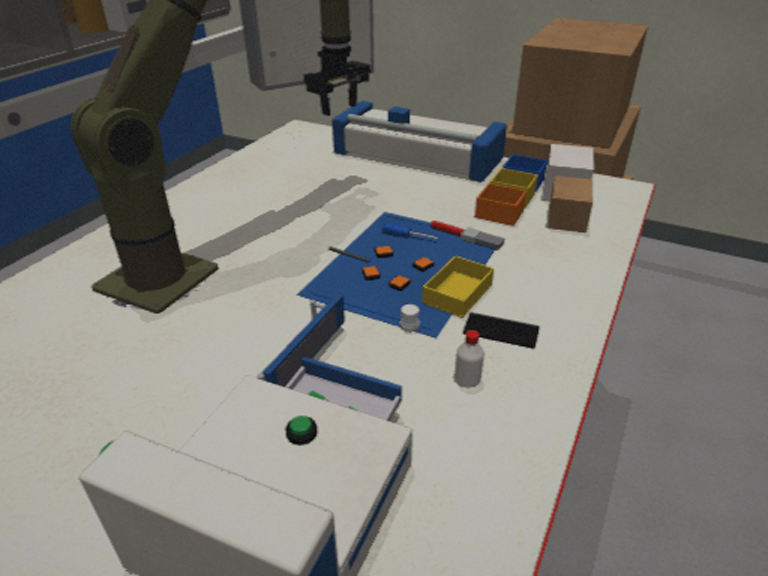

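View pics/t0.png

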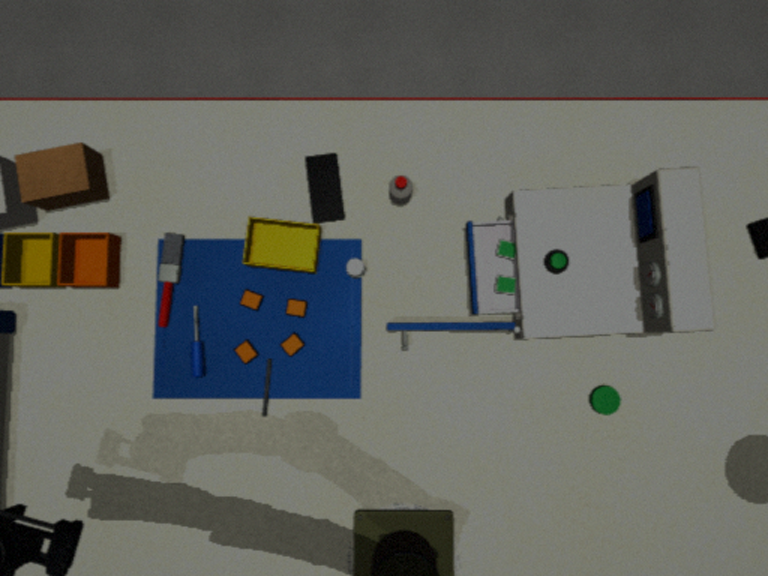

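```bash
python3 - <<'E'
from h import *
d=load("top"); im=cv2.cvtColor(d["img"],cv2.COLOR_RGB2BGR)
cv2.imwrite("pics/t0m.png",cv2.resize(im[135:285,95:255],None,fx=4.9,fy=4,interpolation=cv2.INTER_CUBIC)[:600,:800])
cv2.imwrite("pics/t0o.png",cv2.resize(im[105:235,250:450],None,fx=4,fy=4,interpolation=cv2.INTER_CUBIC))
hsv=cv2.cvtColor(im,cv2.COLOR_BGR2HSV)
m=cv2.inRange(hsv,(5,120,80),(16,255,255)); 
n,l,s,c=cv2.connectedComponentsWithStats(m)
for i in range(1,n):
    if 60<s[i,4]<500:
        rc=cv2.minAreaRect(np.argwhere(l==i)[:,::-1].astype(np.float32)); b=np.array([px(d,*q,z=.012) for q in cv2.boxPoints(rc)])
        print("orange",s[i,4],c[i].round(1),px(d,*c[i],z=.012).round(4),[ (round(float(np.linalg.norm(b[k+1]-b[k])),3),round(float(np.degrees(np.arctan2(*(b[k+1]-b[k])[1::-1]))),1)) for k in range(2)])
m=cv2.inRange(hsv,(45,100,60),(75,255,255))
n,l,s,c=cv2.connectedComponentsWithStats(m)
for i in range(1,n):
    if s[i,4]>40: print("green",s[i],c[i].round(1),px(d,*c[i],z=.052).round(4),px(d,*c[i]).round(4))
E
```

```text
orange 103 [166.9 199.4] [0.5384 0.3229 0.012 ] [(0.029, -22.1), (0.035, -113.0)]
orange 101 [197.  204.7] [0.5218 0.2266 0.012 ] [(0.03, -8.6), (0.036, -99.4)]
orange 105 [194.3 229.4] [0.4438 0.2341 0.012 ] [(0.035, -44.7), (0.029, -134.4)]
orange 108 [163.4 234.3] [0.4282 0.3316 0.012 ] [(0.029, -52.8), (0.036, -142.2)]
green [332 161  11  11  94] [337.5 165.9] [ 0.6407 -0.2127  0.052 ] [ 0.6411 -0.2133  0.0492]
green [368 169   9  10  75] [371.9 173.3] [ 0.6178 -0.3187  0.052 ] [0.4756 0.0239 1.2815]
green [332 185  12  10 107] [337.2 189.4] [ 0.5679 -0.2107  0.052 ] [ 0.568  -0.2109  0.051 ]
green [395 257  19  20 280] [403.5 266.5] [ 0.3343 -0.408   0.052 ] [ 0.331  -0.4181  0.0233]
```

View pics/t0o.png

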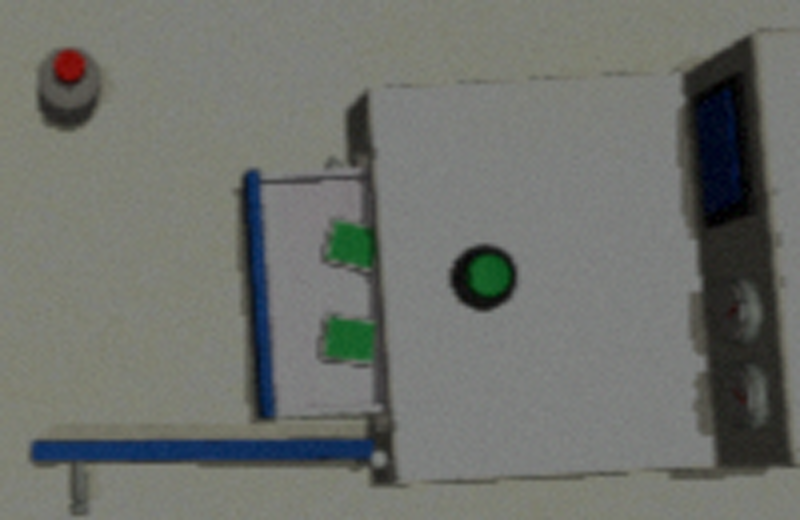

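View pics/t0m.png

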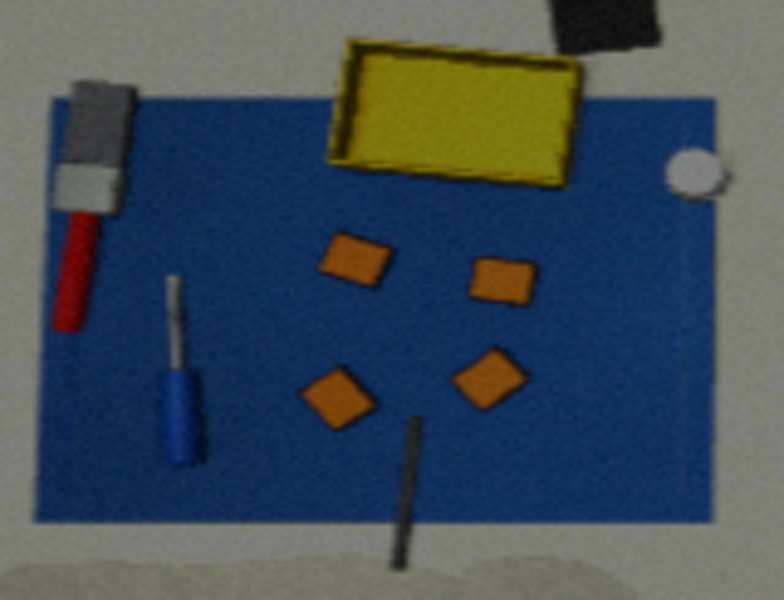

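```bash
python3 - <<'E'
from h import *
d=load("top")
f=lambda u,v:(u/4+250-.375,v/4+105-.375)
for n,u,v,z in [("ovenFar",368,88,.088),("ovenNear",393,483,.088),("lipfar",246,172,.072),("lipfar_in",259,172,.072),("lipnear",260,417,.072),("lipnear_in",273,415,.072),("doorfree_out",32,461,.088),("doorfree_in",32,441,.088),("dooroutH",370,458,.088),("doorinH",370,440,.088),("button",490,273,None),("buttonbase",483,277,.088),("w1a",330,219,.052),("w1b",322,258,.052),("w2a",325,315,.052),("w2b",320,358,.052)]:
    a=f(u,v); print(n,px(d,*a,z=z).round(4),px(d,*a).round(4))
g=lambda u,v:(u/4.9+95-.4,v/4+135-.375)
for n,u,v in [("bin",348,40),("bin",580,60),("bin",566,187),("bin",330,162)]:
    print(n,px(d,*g(u,v),z=.045).round(4))
E
```

```text
ovenFar [ 0.7558 -0.2201  0.088 ] [ 0.7561 -0.2203  0.0869]
ovenNear [ 0.4583 -0.234   0.088 ] [ 0.4582 -0.2359  0.079 ]
lipfar [ 0.6944 -0.1293  0.072 ] [ 0.6949 -0.1296  0.0691]
lipfar_in [ 0.6944 -0.1392  0.072 ] [ 0.6953 -0.1399  0.0671]
lipnear [ 0.5075 -0.1381  0.072 ] [ 0.5078 -0.1396  0.0611]
lipnear_in [ 0.509  -0.1479  0.072 ] [ 0.5091 -0.1485  0.0678]
doorfree_out [0.4742 0.0337 0.088 ] [ 0.4741  0.0344 -0.0016]
doorfree_in [0.489  0.0337 0.088 ] [0.489  0.0337 0.0879]
dooroutH [ 0.4768 -0.2173  0.088 ] [ 0.4768 -0.218   0.0843]
doorinH [ 0.4901 -0.2175  0.088 ] [ 0.4901 -0.2175  0.0879]
button [0.4756 0.0239 1.2815] [0.4756 0.0239 1.2815]
buttonbase [ 0.612  -0.3039  0.088 ] [ 0.6097 -0.2983  0.1085]
w1a [ 0.6612 -0.1965  0.052 ] [ 0.6633 -0.199   0.038 ]
w1b [ 0.6308 -0.1899  0.052 ] [0.4756 0.0239 1.2815]
w2a [ 0.5866 -0.1916  0.052 ] [ 0.5876 -0.1936  0.0409]
w2b [ 0.5534 -0.1873  0.052 ] [ 0.5534 -0.1875  0.051 ]
bin [0.7085 0.3225 0.045 ]
bin [0.6928 0.174  0.045 ]
bin [0.5931 0.1818 0.045 ]
bin [0.6125 0.332  0.045 ]
```

```bash
cat >> h.py <<'E'
def go(p,yaw):
    """turn & shift to TCP p with tool x at yaw deg (or +180), straight down"""
    s=r.get_state(); R0=R.from_quat(s["eef_rot"]).as_matrix()
    best=None
    for y in (yaw,yaw+180):
        a=np.radians(y); X=np.array([np.cos(a),np.sin(a),0]);Y=np.array([0,0,-1.]);Z=np.cross(X,Y)
        R1=np.stack([X,Y,Z],1); rv=R.from_matrix(R0.T@R1).as_rotvec()
        if best is None or np.linalg.norm(rv)<np.linalg.norm(best[0]): best=(rv,R1)
    rv,R1=best; dl=R1.T@(np.array(p)-s["tool_pos"])*1000
    n=int(np.ceil(max(np.abs(rv).max()/.12,1e-3))); m=int(np.ceil(np.linalg.norm(dl)/40))
    print("t",round(s["clock"],2),"q7",s["q"][6].round(2),"turn",rv.round(4),n,(rv/n).round(4),"| shift",dl.round(1),m,(dl/m).round(1))
E
python3 -c "
from h import *
go([.6,-.139,.18],92.67)"
```

```text
t 0.1 q7 -0.22 turn [-1.000e-04 -2.994e-01 -1.600e-03] 3 [-0.     -0.0998 -0.0005] | shift [-763.5   58.  -408.7] 22 [-34.7   2.6 -18.6]
```

```bash
python3 -m inch '[[0,0,0,0,-0.1,0],[0,0,0,0,-0.1,0],[0,0,0,0,-0.1,0],[-34.7,0,-18.6,0,0,0],[-34.7,0,-18.6,0,0,0],[-34.7,0,-18.6,0,0,0],[-34.7,0,-18.6,0,0,0],[-34.7,0,-18.6,0,0,0],[-34.7,0,-18.6,0,0,0],[-34.7,0,-18.6,0,0,0],[-34.7,0,-18.6,0,0,0],[-34.7,0,-18.6,0,0,0]]' 40 30; python3 -m inch '[[-34.7,0,-18.6,0,0,0],[-34.7,0,-18.6,0,0,0],[-34.7,0,-18.6,0,0,0],[-34.7,0,-18.6,0,0,0],[-34.7,0,-18.6,0,0,0],[-34.7,0,-18.6,0,0,0],[-34.7,0,-18.6,0,0,0],[-34.7,0,-18.6,0,0,0],[-34.7,0,-18.6,0,0,0]]' ; python3 -c "
from h import *
go([.6,-.139,.18],92.67)"
```

```text
clock: 1.1
tool_pos: [0.3388, 0.2992, 0.2386]
eef_rot: [-0.488, -0.512, 0.512, 0.488]
contact_force: [0.2, 0.9, 0.0]
opening: 0.449
clock: 1.85
tool_pos: [0.5206, -0.005, 0.2385]
eef_rot: [-0.488, -0.511, 0.512, 0.488]
contact_force: [0.7, 1.3, -0.1]
opening: 0.457
t 1.85 q7 1.25 turn [-0.0006  0.0004  0.0001] 1 [-0.0006  0.0004  0.0001] | shift [-137.6   58.5  -73. ] 5 [-27.5  11.7 -14.6]
```

```bash
python3 -m inch '[[-30,6,-15.5,0,0,0],[-30,6,-15.5,0,0,0],[-30,6,-15.5,0,0,0],[-30,6,-15.5,0,0,0],[0,0,0,0,0,0]]' ; python3 -c "
from h import *
d=snap('wrist','pics/w1.png')
go([.6,-.139,.18],92.67);print(d['tool_from_camera'].round(3))"
```

```text
clock: 2.27
tool_pos: [0.5891, -0.1287, 0.2127]
eef_rot: [-0.492, -0.508, 0.511, 0.489]
contact_force: [-0.5, -0.5, -0.3]
opening: 0.453
t 2.32 q7 1.45 turn [-0.0015 -0.0065 -0.0018] 1 [-0.0015 -0.0065 -0.0018] | shift [-14.9  33.1 -11.4] 1 [-14.9  33.1 -11.4]
[[ 1.     0.001  0.     0.   ]
 [ 0.    -0.301  0.954 -0.145]
 [ 0.001 -0.954 -0.301  0.078]
 [ 0.     0.     0.     1.   ]]
```

View pics/w1.png

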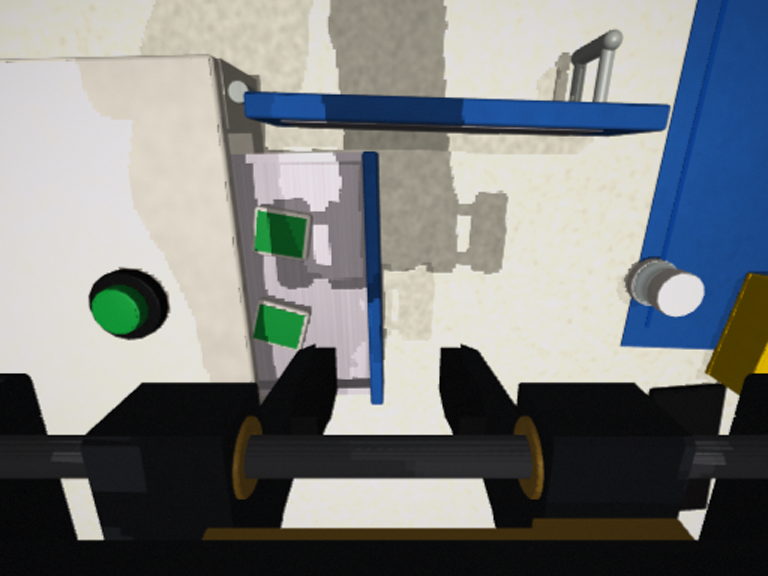

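```bash
python3 -c "
from h import *
d=load('wrist')
for u,v in [(362,155),(376,155),(366,270),(380,270),(371,400),(382,400)]: print(u,v,px(d,u/1.5,v/1.5,z=.072).round(4),px(d,u/1.5,v/1.5).round(4))
go([.6,-.139,.12],92.67)"
```

```text
362 155 [ 0.5101 -0.1488  0.072 ] [ 0.5101 -0.149   0.0703]
376 155 [ 0.5098 -0.1397  0.072 ] [ 0.5098 -0.1398  0.0693]
366 270 [ 0.5873 -0.1445  0.072 ] [ 0.5877 -0.1445  0.0705]
380 270 [ 0.5869 -0.1346  0.072 ] [ 0.5879 -0.1346  0.0681]
371 400 [ 0.6921 -0.1381  0.072 ] [ 0.6937 -0.1382  0.0694]
382 400 [ 0.6917 -0.1295  0.072 ] [ 0.6929 -0.1295  0.0702]
t 2.32 q7 1.45 turn [-0.0015 -0.0065 -0.0018] 1 [-0.0015 -0.0065 -0.0018] | shift [-14.9  93.1 -11.4] 3 [-5.  31.  -3.8]
```

```bash
python3 -m inch '[[-8,30,-6,0,-0.0065,0],[-7,35,-5,0,0,0],[0,35,0,0,0,0],[0,30,0,0,0,0],[0,22,0,0,0,0],[0,9,0,0,0,0],[0,5,0,0,0,0],[0,0,0,0,0,0]]' 32 30; python3 -c "
from h import *
go([.6,-.139,.047],92.67)"
```

```text
clock: 2.98
tool_pos: [0.5994, -0.1334, 0.0485]
eef_rot: [-0.486, -0.513, 0.513, 0.486]
contact_force: [0.5, -1.1, 0.7]
opening: 0.363
t 2.98 q7 1.39 turn [-0.0007  0.0081  0.0007] 1 [-0.0007  0.0081  0.0007] | shift [-5.6  1.5 -0.4] 1 [-5.6  1.5 -0.4]
```

```bash
python3 -m inch '[[-5.5,0,0,0,0.007,0],[0,0,0,0,0,0]]' ; python3 -m inch '[[0,0,0,0,0,0],[0,0,0,0,0,0],[0,0,0,0,0,0],[0,0,0,0,0,0]]' 5 35; python3 -c "
from h import *
st()"
```

```text
clock: 3.15
tool_pos: [0.601, -0.1413, 0.0503]
eef_rot: [0.49, 0.511, -0.511, -0.488]
contact_force: [0.4, 0.1, 0.8]
opening: 0.363
clock: 3.48
tool_pos: [0.6001, -0.1397, 0.0492]
eef_rot: [0.488, 0.512, -0.511, -0.488]
contact_force: [-0.0, 0.0, 2.8]
opening: 0.108
3.48 [ 0.6001 -0.1397  0.0492] [-0.   0.   2.8] 0.108
[[-0.047, 0.001, -0.999], [0.999, 0.0, -0.047], [-0.0, -1.0, -0.001]] [ 0.3   0.95 -0.26  1.71  0.42  0.54  1.39]
```

```bash
python3 -m inch '[[4,0,0,0,0,0],[8,0,0,0,0,0],[10,0,0,0,0,0],[10,0,0,0,0,0],[10,0,0,0,0,0],[10,0,0,0,0,0],[10,0,0,0,0,0],[8,0,0,0,0,0],[6,0,0,0,0,0],[3,0,0,0,0,0],[0,0,0,0,0,0]]' ; python3 -c "
from h import *
st();snap('top','pics/t1.png')"
```

```text
clock: 4.4
tool_pos: [0.5958, -0.0629, 0.0492]
eef_rot: [-0.489, -0.51, 0.513, 0.487]
contact_force: [-0.9, -5.8, 5.4]
opening: 0.111
4.4 [ 0.5958 -0.0629  0.0492] [-0.9 -5.8  5.4] 0.111
[[-0.046, -0.001, -0.999], [0.999, -0.004, -0.046], [-0.004, -1.0, 0.001]] [ 0.16  0.93 -0.23  1.77  0.4   0.49  1.27]
```

View pics/t1.png

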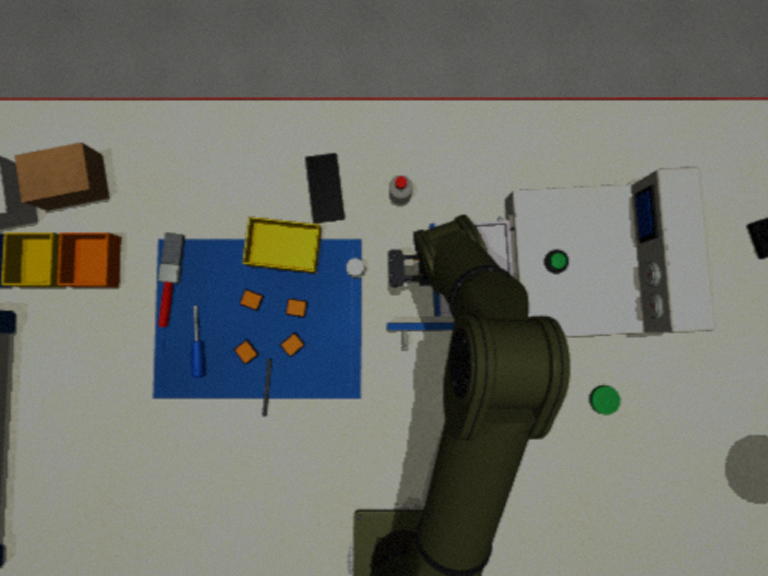

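```bash
python3 -m inch '[[-1,0,0,0,0,0],[0,0,0,0,0,0],[0,-25,0,0,0,0],[-10,-38,5,0,0,0],[-20,-38,15,0,0,0],[-20,-38,15,0,0,0],[-20,-20,15,0,0,0],[0,0,0,0,0,0]]' 30 15 ; python3 -c "
from h import *
st();snap('wrist','pics/w2.png')"
```

```text
clock: 5.12
tool_pos: [0.5513, -0.1352, 0.2051]
eef_rot: [-0.492, -0.51, 0.51, 0.488]
contact_force: [-0.7, -0.2, -0.5]
opening: 0.339
5.12 [ 0.5513 -0.1352  0.2051] [-0.7 -0.2 -0.5] 0.339
[[-0.041, 0.004, -0.999], [0.999, -0.004, -0.041], [-0.004, -1.0, -0.004]] [ 0.37  0.67 -0.35  1.78  0.32  0.75  1.46]
```

View pics/w2.png

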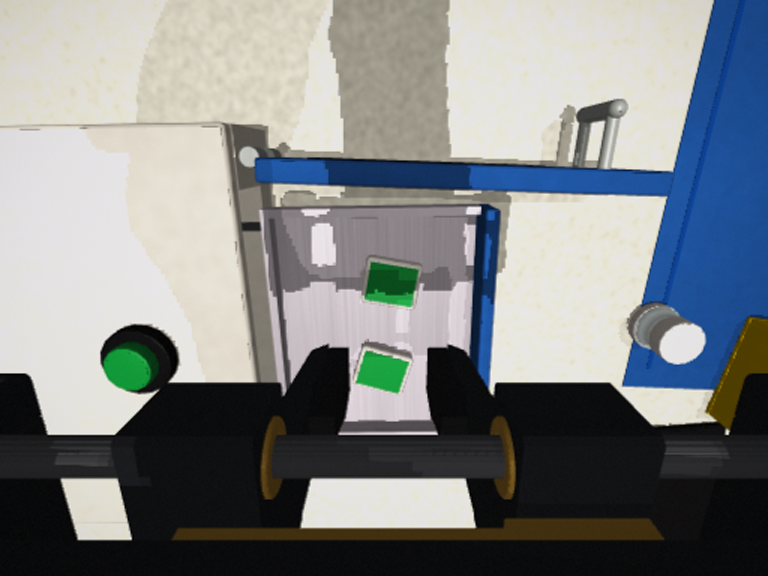

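```bash
cat >> h.py <<'E'
def det(name,col,z,amin=40,amax=20000):
    d=load(name); hsv=cv2.cvtColor(d["img"],cv2.COLOR_RGB2HSV)
    lo,hi={"g":((45,100,40),(75,255,255)),"o":((3,120,60),(18,255,255)),"y":((22,120,60),(34,255,255))}[col]
    m=cv2.inRange(hsv,lo,hi); n,l,s,c=cv2.connectedComponentsWithStats(m); out=[]
    for i in range(1,n):
        if not amin<s[i,4]<amax: continue
        P=np.array([px(d,u,v,z=z)[:2] for v,u in np.argwhere(l==i)]).astype(np.float32)*1000
        (cx,cy),(w,h),a=cv2.minAreaRect(P)
        if w<h: a+=90; w,h=h,w
        print(col,"px",c[i].round(),"ctr",round(cx,1),round(cy,1),"size",round(w,1),round(h,1),"long axis deg",round((a+90)%180-90,1))
E
python3 -c "
from h import *
det('wrist','g',.052)"
```

```text
g px [261. 189.] ctr 563.5 -132.6 size 35.6 29.4 long axis deg 82.5
g px [ 87. 244.] ctr 640.7 -336.9 size 45.4 38.2 long axis deg -45.6
g px [254. 248.] ctr 637.0 -136.8 size 35.3 29.9 long axis deg 76.0
```

```bash
python3 -c "
from h import *
go([.637,-.1368,.10],-14)"
```

```text
t 5.17 q7 1.46 turn [ 0.0016 -1.2834 -0.003 ] 11 [ 1.000e-04 -1.167e-01 -3.000e-04] | shift [-83.8 103.2 -16.5] 4 [-20.9  25.8  -4.1]
```

```bash
sed -i 's/for y in (yaw,yaw+180)/for y in (yaw,)/' h.py; python3 -m inch '[[0,0,0,0,0.116,0],[0,0,0,0,0.116,0],[0,0,0,0,0.116,0],[0,0,0,0,0.116,0],[0,0,0,0,0.116,0],[0,0,0,0,0.116,0],[0,0,0,0,0.116,0],[0,0,0,0,0.116,0],[0,0,0,0,0.116,0],[0,0,0,0,0.116,0],[0,0,0,0,0.116,0],[0,0,0,0,0.116,0]]' 50 15 ;python3 -m inch '[[0,0,0,0,0.116,0],[0,0,0,0,0.116,0],[0,0,0,0,0.116,0],[0,0,0,0,0.116,0],[0,0,0,0,0,0]]';  python3 -c "
from h import *
go([.637,-.1368,.10],-14)"
```

```text
clock: 6.17
tool_pos: [0.5519, -0.1279, 0.1996]
eef_rot: [-0.702, -0.078, 0.079, 0.703]
contact_force: [-0.4, 0.7, -0.5]
opening: 0.573
clock: 6.58
tool_pos: [0.5519, -0.128, 0.1997]
eef_rot: [-0.702, 0.085, -0.083, 0.702]
contact_force: [1.0, 1.2, 0.6]
opening: 0.568
t 6.58 q7 0.09 turn [-0.0006  0.006  -0.0024] 1 [-0.0006  0.006  -0.0024] | shift [84.7 99.7 12. ] 4 [21.2 24.9  3. ]
```

```bash
python3 -m inch '[[25,20,4,0,0.006,0],[30,25,4,0,0,0],[30,25,4,0,0,0],[0,25,0,0,0,0],[0,0,0,0,0,0],[0,0,0,0,0,0]]';  python3 -c "
from h import *
go([.637,-.1368,.043],-14)"
```

```text
clock: 7.08
tool_pos: [0.6355, -0.1378, 0.1041]
eef_rot: [-0.702, 0.087, -0.083, 0.702]
contact_force: [0.2, 0.3, -0.5]
opening: 0.566
t 7.08 q7 0.09 turn [-0.0005  0.0031 -0.0056] 1 [-0.0005  0.0031 -0.0056] | shift [ 1.3 61.1  1.3] 2 [ 0.6 30.6  0.7]
```

```bash
python3 -m inch '[[1,25,1,0,0,0],[0,20,0,0,0,0],[0,11,0,0,0,0],[0,5,0,0,0,0],[0,0,0,0,0,0],[0,0,0,0,0,0]]';  python3 -c "
from h import *
go([.637,-.1368,.043],-14)"; python3 -m inch '[[0,0,0,0,0,0],[0,0,0,0,0,0],[0,0,0,0,0,0],[0,0,0,0,0,0]]' 20 20;
```

```text
clock: 7.58
tool_pos: [0.639, -0.1389, 0.0466]
eef_rot: [0.702, -0.086, 0.087, -0.702]
contact_force: [-0.2, -0.4, 0.2]
opening: 0.563
t 7.58 q7 0.1 turn [-0.      0.0001  0.0015] 1 [-0.      0.0001  0.0015] | shift [-2.5  3.6  1.6] 1 [-2.5  3.6  1.6]
clock: 7.92
tool_pos: [0.639, -0.1389, 0.0464]
eef_rot: [0.702, -0.086, 0.087, -0.702]
contact_force: [-1.0, 1.0, 5.6]
opening: 0.4
```

```bash
python3 -m inch '[[0,0,0,0,0,0],[0,0,0,0,0,0],[0,4,0,0,0,0],[0,0,0,0,0,0]]' 44 20; python3 -m inch '[[0,0,0,0,0,0],[0,0,0,0,0,0],[0,0,0,0,0,0]]' 20 25; python3 -m inch '[[0,-10,0,0,0,0],[0,-25,0,0,0,0],[0,-35,0,0,0,0],[0,-35,0,0,0,0],[0,0,0,0,0,0]]'; python3 -c "
from h import *
go([.652,.2525+.035,.12],-6);snap('wrist','pics/w3.png')"
```

```text
clock: 8.25
tool_pos: [0.6384, -0.1387, 0.0406]
eef_rot: [-0.702, 0.086, -0.086, 0.702]
contact_force: [0.2, -0.4, -0.5]
opening: 0.5
clock: 8.5
tool_pos: [0.6382, -0.1387, 0.041]
eef_rot: [-0.702, 0.086, -0.086, 0.702]
contact_force: [0.2, 0.3, -0.7]
opening: 0.402
clock: 8.92
tool_pos: [0.643, -0.1403, 0.1541]
eef_rot: [0.702, -0.082, 0.091, -0.701]
contact_force: [0.9, -1.3, 0.5]
opening: 0.408
t 8.92 q7 0.08 turn [ 0.0007 -0.1402  0.0131] 2 [ 0.0003 -0.0701  0.0066] | shift [-35.7  34.1 426.4] 11 [-3.2  3.1 38.8]
```

View pics/w3.png

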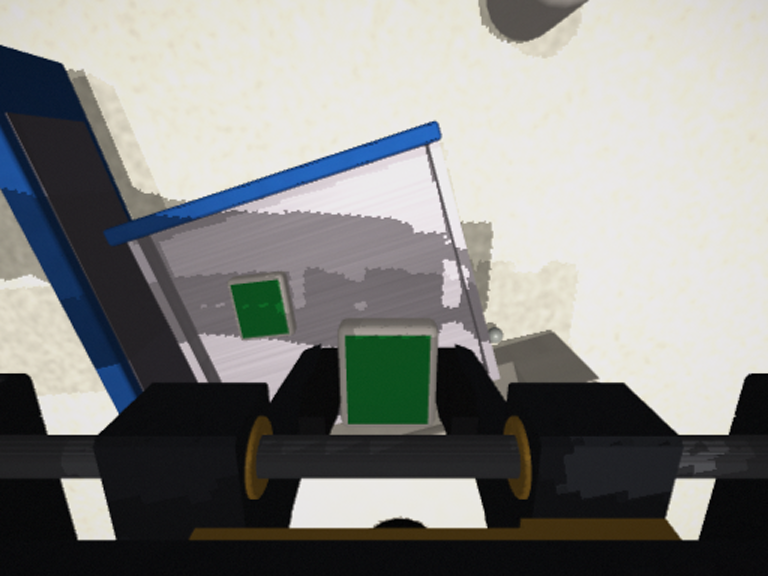

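```bash
python3 -m inch '[[0,0,10,0,-0.07,0],[0,0,20,0,-0.07,0],[-4,0,36,0,0,0],[-4,0,36,0,0,0],[-4,0,36,0,0,0],[-4,0,36,0,0,0],[-4,0,36,0,0,0],[-4,0,36,0,0,0],[-4,0,36,0,0,0],[0,0,10,0,0,0],[0,0,0,0,0,0]]'; python3 -c "
from h import *
go([.652,.2525+.035,.12],-6);snap('wrist','pics/w4.png');snap('top','pics/t4.png');det('top','y',.045)"
```

```text
clock: 9.88
tool_pos: [0.642, 0.1621, 0.1449]
eef_rot: [-0.705, 0.034, -0.032, 0.708]
contact_force: [0.2, -0.4, 0.1]
opening: 0.408
t 9.88 q7 -0.22 turn [-0.0041  0.0105 -0.0031] 1 [-0.0041  0.0105 -0.0031] | shift [ -3.2  24.9 125.8] 4 [-0.8  6.2 31.4]
y px [167. 162.] ctr 658.6 315.1 size 98.2 27.3 long axis deg -6.3
y px [ 21. 174.] ctr 618.9 782.1 size 113.0 104.9 long axis deg 0.0
```

View pics/w4.png

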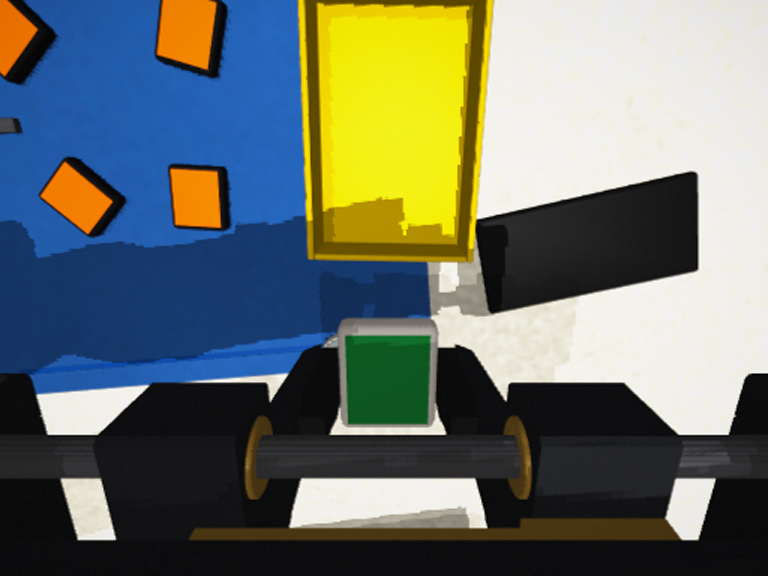

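View pics/t4.png

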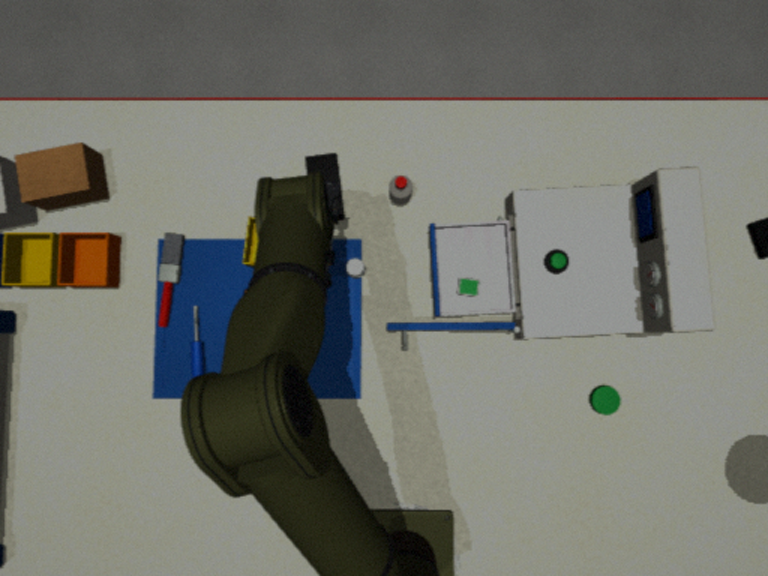

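```bash
python3 -c "
from h import *
d=load('wrist')
a=px(d,308/1.5,261/1.5,z=.045);b=px(d,474/1.5,262/1.5,z=.045);print(a,b)
m=(a+b)/2;v=(b-a)/np.linalg.norm(b-a);n=np.array([-v[1],v[0],0]);yw=np.degrees(np.arctan2(v[1],v[0]));c=m+n*.075;print('yaw',yw,'ctr',c, np.linalg.norm(b-a))
det('wrist','y',.045)
p=c+n*.033;go([p[0],p[1],.12],-6)
"
```

```text
[0.59616959 0.18577775 0.045     ] [0.69556123 0.17596081 0.045     ]
yaw -5.640825447663174 ctr [0.65323731 0.2555061  0.045     ] 0.0998752757664442
t 9.98 q7 -0.21 turn [ 0.0013  0.0022 -0.0016] 1 [ 0.0013  0.0022 -0.0016] | shift [ -0.6  25.5 134.8] 4 [-0.2  6.4 33.7]
```

```bash
python3 -m inch '[[0,0,25,0,0,0],[0,0,35,0,0,0],[0,0,35,0,0,0],[0,0,30,0,0,0],[0,15,10,0,0,0],[0,20,0,0,0,0],[0,0,0,0,0,0],[0,0,0,0,0,0]]'; python3 -c "
from h import *
p=np.array([.6532,.2555])+.033*np.array([.098,.995]);go([p[0],p[1],.01],-6)
"
```

```text
clock: 10.65
tool_pos: [0.6574, 0.2847, 0.1097]
eef_rot: [0.707, -0.039, 0.037, -0.705]
contact_force: [-0.3, 0.3, -0.6]
opening: 0.41
t 10.65 q7 -0.38 turn [ 0.0041 -0.0028 -0.0028] 1 [ 0.0041 -0.0028 -0.0028] | shift [-1.3 99.7  3.5] 3 [-0.4 33.2  1.2]
```

```bash
python3 -m inch '[[-1,25,3,0,0,0],[0,30,0,0,0,0],[0,25,0,0,0,0],[0,12,0,0,0,0],[0,6,0,0,0,0],[0,0,0,0,0,0],[0,0,0,0,0,0]]'; python3 -m inch '[[0,0,0,0,0,0],[0,0,0,0,0,0],[0,-8,0,0,0,0],[0,-30,0,0,0,0],[0,-35,0,0,0,0],[0,-35,0,0,0,0],[0,-35,0,0,0,0],[0,0,0,0,0,0]]' 44 20;python3 -c "
from h import *
d=snap('wrist','pics/w5.png');go([.5635,-.1326,.15],-7.5)
"
```

```text
clock: 11.23
tool_pos: [0.6587, 0.291, 0.0149]
eef_rot: [-0.706, 0.036, -0.038, 0.706]
contact_force: [0.6, 0.2, -0.4]
opening: 0.407
clock: 11.9
tool_pos: [0.6625, 0.2931, 0.1663]
eef_rot: [-0.704, 0.032, -0.042, 0.709]
contact_force: [1.1, -0.5, 1.2]
opening: 0.497
t 11.95 q7 -0.4 turn [-0.0055  0.0264  0.0097] 1 [-0.0055  0.0264  0.0097] | shift [ -40.9   12.8 -434.3] 11 [ -3.7   1.2 -39.5]
```

View pics/w5.png

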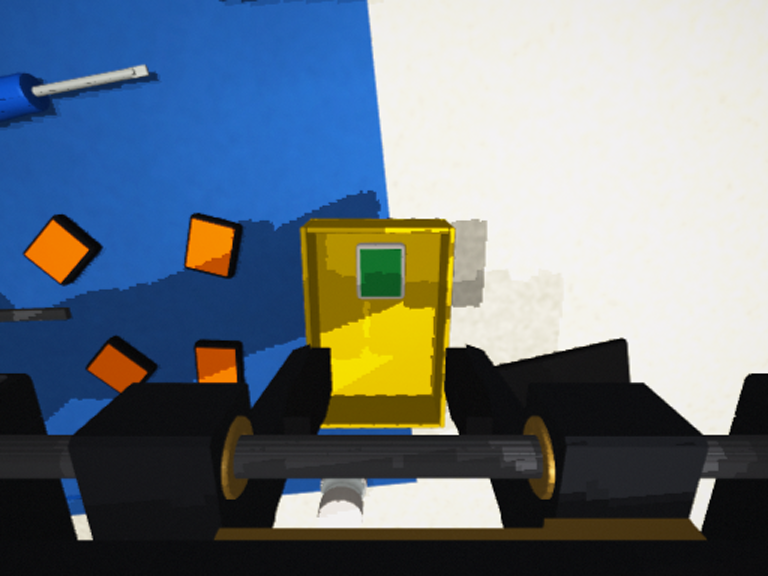

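```bash
python3 -m inch '[[-2,0,-20,0,0.013,0],[-4,0,-36,0,0.013,0],[-4,0,-38,0,0,0],[-4,0,-38,0,0,0],[-4,0,-38,0,0,0],[-4,0,-38,0,0,0],[-4,0,-38,0,0,0],[-4,0,-38,0,0,0],[-4,0,-38,0,0,0],[-3,0,-38,0,0,0],[-2,0,-20,0,0,0],[0,0,0,0,0,0]]'; python3 -c "
from h import *
d=snap('wrist','pics/w6.png');det('wrist','g',.052);go([.5635,-.1326,.10],-7.5)
"
```

```text
clock: 12.95
tool_pos: [0.5677, -0.0879, 0.1565]
eef_rot: [0.707, -0.05, 0.049, -0.704]
contact_force: [0.1, 0.6, 0.8]
opening: 0.497
g px [260. 235.] ctr 563.9 -132.6 size 34.8 29.1 long axis deg 82.1
t 13.0 q7 0.11 turn [ 0.0017 -0.0053 -0.0009] 1 [ 0.0017 -0.0053 -0.0009] | shift [  1.   56.4 -49. ] 2 [  0.5  28.2 -24.5]
```

View pics/w6.png

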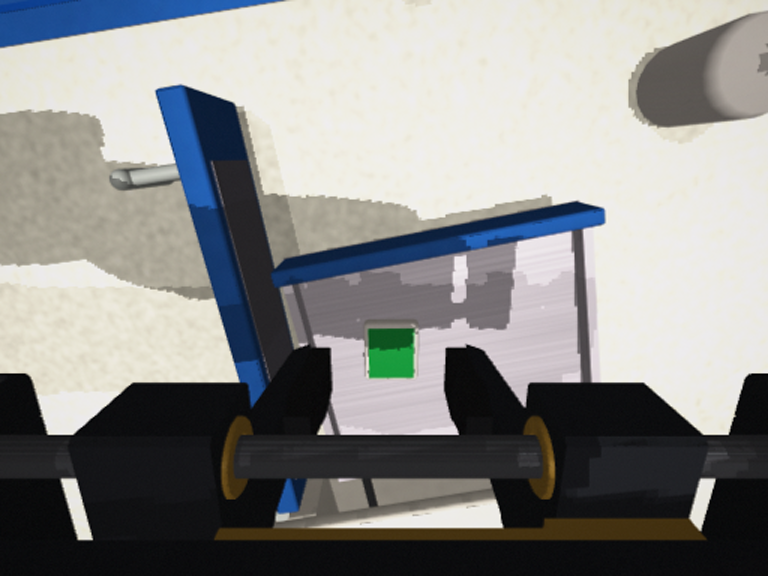

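```bash
python3 -m inch '[[1,10,-20,0,0,0],[0,20,-25,0,0,0],[0,25,-4,0,0,0],[0,0,0,0,0,0],[0,0,0,0,0,0]]' 48 20; python3 -c "
from h import *
go([.5639,-.1326,.042],-7.5)
"
```

```text
clock: 13.42
tool_pos: [0.5642, -0.1268, 0.1004]
eef_rot: [-0.705, 0.046, -0.044, 0.706]
contact_force: [0.1, 0.4, 0.4]
opening: 0.541
t 13.42 q7 0.19 turn [-0.0019  0.0023 -0.0031] 1 [-0.0019  0.0023 -0.0031] | shift [ 0.5 58.4 -5.8] 2 [ 0.2 29.2 -2.9]
```

```bash
python3 -m inch '[[0,20,-5,0,0,0],[0,22,0,0,0,0],[0,11,0,0,0,0],[0,5,0,0,0,0],[0,0,0,0,0,0],[0,0,0,0,0,0]]'; python3 -c "
from h import *
go([.5639,-.1326,.042],-7.5)
"
```

```text
clock: 13.92
tool_pos: [0.5648, -0.1332, 0.0441]
eef_rot: [-0.705, 0.045, -0.046, 0.706]
contact_force: [-0.2, -0.8, -0.4]
opening: 0.543
t 13.92 q7 0.2 turn [-0.0005  0.0016  0.0011] 1 [-0.0005  0.0016  0.0011] | shift [-1.   2.1  0.5] 1 [-1.   2.1  0.5]
```

```bash
python3 -m inch '[[-1,1.5,0,0,0,0],[0,0,0,0,0,0],[0,0,0,0,0,0],[0,0,0,0,0,0],[0,0,0,0,0,0]]' 20 25; python3 -m inch '[[0,-10,0,0,0,0],[0,-25,0,0,0,0],[0,-35,0,0,0,0],[0,-35,0,0,0,0],[0,0,0,0,0,0]]';  python3 -c "
from h import *
p=np.array([.6532,.2555])-.033*np.array([.098,.995]);go([p[0],p[1],.12],-6)
"
```

```text
clock: 14.33
tool_pos: [0.5635, -0.1338, 0.0426]
eef_rot: [-0.706, 0.046, -0.046, 0.706]
contact_force: [-1.3, 0.0, 5.4]
opening: 0.406
clock: 14.75
tool_pos: [0.5668, -0.1354, 0.1533]
eef_rot: [0.706, -0.042, 0.05, -0.705]
contact_force: [0.5, -0.2, -0.4]
opening: 0.404
t 14.75 q7 0.19 turn [ 0.0013 -0.0266  0.0113] 1 [ 0.0013 -0.0266  0.0113] | shift [ 45.2  33.3 364.8] 10 [ 4.5  3.3 36.5]
```

```bash
python3 -m inch '[[2,0,20,0,-0.026,0],[5,0,37,0,0,0],[5,0,37,0,0,0],[5,0,37,0,0,0],[5,0,37,0,0,0],[5,0,37,0,0,0],[5,0,37,0,0,0],[5,0,37,0,0,0],[5,0,37,0,0,0],[3,10,37,0,0,0],[0,10,11,0,0,0],[0,0,0,0,0,0]]';  python3 -c "
from h import *
p=np.array([.6532,.2555])-.033*np.array([.098,.995]);go([p[0],p[1],.12],-6);d=snap('wrist','pics/w7.png')
"
```

```text
clock: 15.75
tool_pos: [0.6439, 0.2293, 0.1242]
eef_rot: [-0.705, 0.036, -0.033, 0.707]
contact_force: [-1.2, 0.5, -1.0]
opening: 0.408
t 15.75 q7 -0.3 turn [-0.0024  0.0075 -0.0043] 1 [-0.0024  0.0075 -0.0043] | shift [ 6.7  4.2 -5.9] 1 [ 6.7  4.2 -5.9]
```

View pics/w7.png

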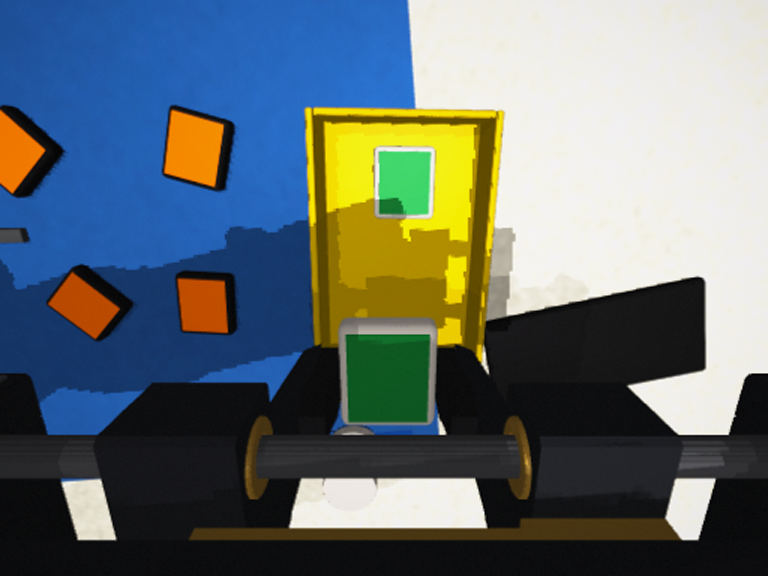

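```bash
python3 -m inch '[[6.5,10,-6,0,0.006,0],[0,30,0,0,0,0],[0,32,0,0,0,0],[0,25,0,0,0,0],[0,12,0,0,0,0],[0,3,0,0,0,0],[0,0,0,0,0,0],[0,0,0,0,0,0]]'; python3 -m inch '[[0,0,0,0,0,0],[0,0,0,0,0,0],[0,-8,0,0,0,0],[0,-30,0,0,0,0],[0,-35,0,0,0,0],[0,-35,0,0,0,0],[0,-35,0,0,0,0],[0,0,0,0,0,0]]' 44 20;python3 -c "
from h import *
d=snap('wrist','pics/w8.png');det('wrist','g',.016);det('wrist','o',.012);st()
"
```

```text
clock: 16.47
tool_pos: [0.6537, 0.2157, 0.0164]
eef_rot: [-0.706, 0.039, -0.04, 0.706]
contact_force: [-0.1, -0.5, -0.0]
opening: 0.405
clock: 17.13
tool_pos: [0.6573, 0.2177, 0.1672]
eef_rot: [-0.704, 0.034, -0.044, 0.708]
contact_force: [1.0, 0.3, 1.5]
opening: 0.501
g px [250. 109.] ctr 659.1 293.0 size 35.2 29.2 long axis deg 84.1
g px [253. 181.] ctr 654.5 217.4 size 34.1 29.4 long axis deg 83.6
o px [127.  91.] ctr 538.4 323.7 size 37.2 31.4 long axis deg 69.1
o px [18. 95.] ctr 428.6 332.3 size 37.2 31.0 long axis deg 38.1
o px [ 63. 186.] ctr 444.1 234.9 size 36.9 31.2 long axis deg -49.7
o px [134. 184.] ctr 521.9 227.7 size 36.9 31.3 long axis deg 81.7
17.18 [0.6555 0.2174 0.1639] [0.6 0.3 1.3] 0.501
[[0.994, 0.01, 0.11], [-0.11, 0.003, 0.994], [0.01, -1.0, 0.004]] [-0.51  0.87  0.24  1.44 -0.24  0.85 -0.3 ]
```

View pics/w8.png

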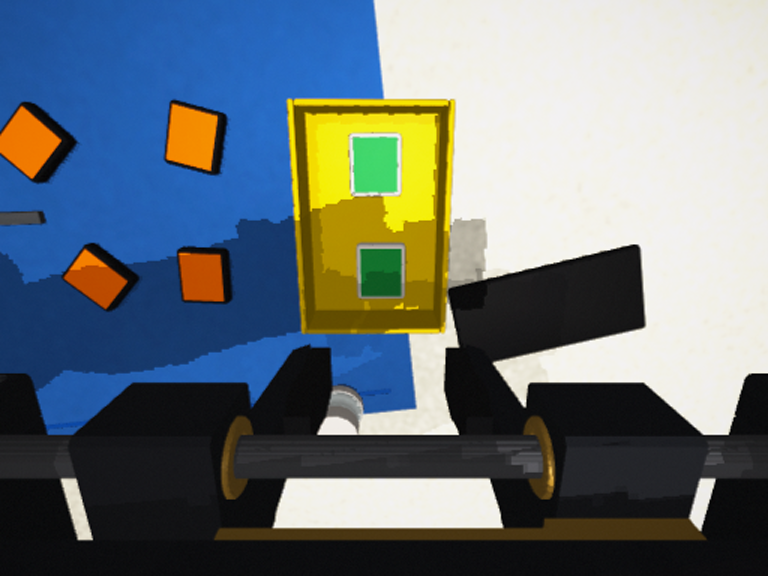

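```bash
python3 -c "
from h import *
d=snap('top','pics/t8.png')
im=cv2.imread('pics/t8.png');cv2.imwrite('pics/t8c.png',cv2.resize(im[200:350,370:570],None,fx=4,fy=4,interpolation=cv2.INTER_CUBIC))
go([.522,.2277,.10],-8.3)"
```

```text
t 17.23 q7 -0.3 turn [-0.0024  0.0345  0.0046] 1 [-0.0024  0.0345  0.0046] | shift [-131.6   61.    -8.5] 4 [-32.9  15.2  -2.1]
```

View pics/t8c.png

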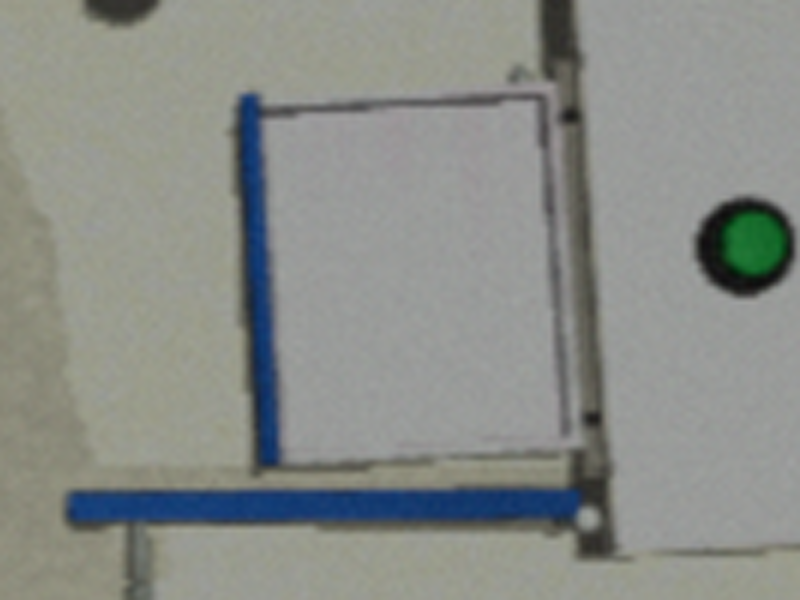

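```bash
python3 -m inch '[[-25,5,-2,0,0.034,0],[-36,15,-2,0,0,0],[-36,15,-2,0,0,0],[-34,15,-2,0,0,0],[0,11,0,0,0,0],[0,0,0,0,0,0],[0,0,0,0,0,0]]' 48 20;  python3 -c "
from h import *
d=load('top')
P=[px(d,u/6+370/1.5-.4,v/6+200/1.5-.4,z=z) for u,v,z in [(262,115,.045),(545,97,.045),(568,435,.045),(280,462,.045)]];print(np.round(P,4),np.mean(P,0))
P=[px(d,u/6+370/1.5-.4,v/6+200/1.5-.4,z=.072) for u,v in [(240,95),(258,466)]];print(np.round(P,4))
go([.522,.2277,.003],-8.3)"
```

```text
clock: 17.82
tool_pos: [0.5216, 0.2265, 0.0962]
eef_rot: [0.706, -0.051, 0.051, -0.705]
contact_force: [-0.0, 0.8, 0.7]
opening: 0.55
[[ 0.6851 -0.0665  0.045 ]
 [ 0.6946 -0.2137  0.045 ]
 [ 0.5189 -0.2229  0.045 ]
 [ 0.5048 -0.0748  0.045 ]] [ 0.6008726  -0.14447416  0.045     ]
[[ 0.6908 -0.0533  0.072 ]
 [ 0.5022 -0.0616  0.072 ]]
t 17.82 q7 -0.34 turn [ 0.0008  0.0004 -0.0004] 1 [ 0.0008  0.0004 -0.0004] | shift [ 0.3 93.2  1.2] 3 [ 0.1 31.1  0.4]
```

```bash
python3 -m inch '[[0,25,1,0,0,0],[0,30,0,0,0,0],[0,22,0,0,0,0],[0,11,0,0,0,0],[0,4,0,0,0,0],[0,0,0,0,0,0],[0,0,0,0,0,0]]';  python3 -c "
from h import *
go([.522,.2277,.003],-8.3)"
```

```text
clock: 18.4
tool_pos: [0.5228, 0.2278, 0.0058]
eef_rot: [-0.705, 0.051, -0.052, 0.706]
contact_force: [0.4, -1.3, 0.6]
opening: 0.546
t 18.4 q7 -0.32 turn [-0.0009 -0.0002  0.002 ] 1 [-0.0009 -0.0002  0.002 ] | shift [-0.8  2.8 -0.2] 1 [-0.8  2.8 -0.2]
```

```bash
python3 -m inch '[[0,2,0,0,0,0],[0,0,0,0,0,0],[0,0,0,0,0,0],[0,0,0,0,0,0],[0,0,0,0,0,0]]' 20 25; python3 -m inch '[[0,-10,0,0,0,0],[0,-25,0,0,0,0],[0,-35,0,0,0,0],[0,-38,0,0,0,0],[0,-30,0,0,0,0],[0,0,0,0,0,0]]';  python3 -c "
from h import *
go([.6436,-.1751,.14],2.67)"
```

```text
clock: 18.82
tool_pos: [0.5222, 0.228, 0.0038]
eef_rot: [-0.705, 0.05, -0.052, 0.706]
contact_force: [-0.2, -0.3, 5.6]
opening: 0.401
clock: 19.32
tool_pos: [0.5247, 0.2287, 0.1469]
eef_rot: [-0.704, 0.048, -0.054, 0.707]
contact_force: [0.4, -0.4, -0.3]
opening: 0.403
t 19.32 q7 -0.36 turn [-0.0047 -0.1916  0.0092] 2 [-0.0023 -0.0958  0.0046] | shift [  99.9    6.9 -408.9] 11 [  9.1   0.6 -37.2]
```

```bash
python3 -m inch '[[5,0,-15,0,-0.095,0],[5,0,-20,0,-0.095,0],[9,0,-37,0,0,0],[9,0,-37,0,0,0],[9,0,-37,0,0,0],[9,0,-37,0,0,0],[9,0,-37,0,0,0],[9,0,-37,0,0,0],[9,0,-37,0,0,0],[9,0,-37,0,0,0],[9,0,-37,0,0,0],[9,0,-37,0,0,0]]'; python3 -m inch '[[0,10,-15,0,0,0],[0,0,0,0,0,0]]';  python3 -c "
from h import *
go([.6436,-.1751,.10],2.67)"
```

```text
clock: 20.32
tool_pos: [0.6345, -0.1753, 0.1405]
eef_rot: [-0.707, -0.016, 0.017, 0.707]
contact_force: [0.2, -0.5, -0.3]
opening: 0.407
clock: 20.48
tool_pos: [0.6334, -0.1952, 0.1289]
eef_rot: [0.708, 0.012, -0.015, -0.706]
contact_force: [-0.7, 0.3, -1.2]
opening: 0.406
t 20.48 q7 0.35 turn [ 0.0036 -0.0087 -0.0033] 1 [ 0.0036 -0.0087 -0.0033] | shift [11.1 28.9 19.6] 1 [11.1 28.9 19.6]
```

```bash
python3 -m inch '[[11,15,19,0,-0.007,0],[0,20,0,0,0,0],[0,15,0,0,0,0],[0,0,0,0,0,0],[0,0,0,0,0,0]]';  python3 -c "
from h import *
go([.6436,-.1751,.0455],2.67);snap('wrist','pics/w9.png')"
```

```text
clock: 20.9
tool_pos: [0.6445, -0.1672, 0.0798]
eef_rot: [-0.706, -0.018, 0.02, 0.707]
contact_force: [0.1, -0.4, -1.0]
opening: 0.405
t 20.9 q7 0.33 turn [-0.0018  0.0074 -0.0032] 1 [-0.0018  0.0074 -0.0032] | shift [-1.3 34.3 -7.8] 1 [-1.3 34.3 -7.8]
```

View pics/w9.png

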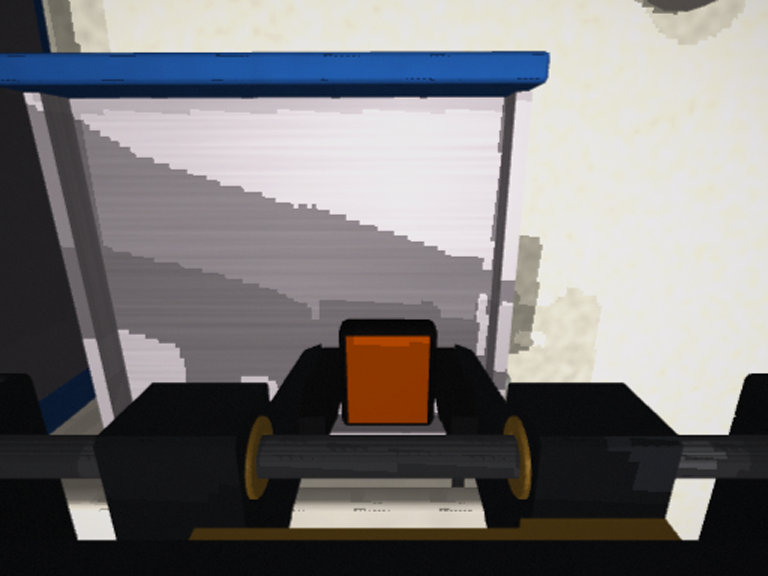

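```bash
python3 -m inch '[[-2,0,-8,0,0.007,0],[0,15,0,0,0,0],[0,12,0,0,0,0],[0,5,0,0,0,0],[0,0,0,0,0,0],[0,0,0,0,0,0]]';  python3 -c "
from h import *
go([.6436,-.1751,.0455],2.67);st()"
```

```text
clock: 21.45
tool_pos: [0.6442, -0.1771, 0.0488]
eef_rot: [-0.707, -0.016, 0.016, 0.707]
contact_force: [0.4, -0.3, -1.1]
opening: 0.406
t 21.45 q7 0.33 turn [-0.0004 -0.001  -0.0003] 1 [-0.0004 -0.001  -0.0003] | shift [-0.5  3.3  2. ] 1 [-0.5  3.3  2. ]
21.45 [ 0.6442 -0.1771  0.0488] [ 0.4 -0.3 -1.1] 0.406
[[0.999, -0.0, -0.046], [0.046, 0.0, 0.999], [-0.0, -1.0, 0.0]] [ 0.16  0.99  0.07  1.55 -0.11  0.61  0.33]
```

Lower the last 3 mm, release, go for W_b.

```bash
python3 -m inch '[[0,3,1,0,0,0],[0,0,0,0,0,0],[0,0,0,0,0,0]]'; python3 -m inch '[[0,0,0,0,0,0],[0,0,0,0,0,0],[0,-8,0,0,0,0],[0,-30,0,0,0,0],[0,-38,0,0,0,0],[0,-30,0,0,0,0],[0,0,0,0,0,0]]' 46 20;  python3 -c "
from h import *
go([.5384,.3237,.15],-21);snap('wrist','pics/w10.png')"
```

```text
clock: 21.7
tool_pos: [0.6444, -0.176, 0.0461]
eef_rot: [-0.707, -0.016, 0.016, 0.707]
contact_force: [-1.1, -0.1, -0.4]
opening: 0.407
clock: 22.28
tool_pos: [0.6486, -0.1778, 0.1595]
eef_rot: [0.708, 0.02, -0.011, -0.706]
contact_force: [1.0, 0.1, 0.2]
opening: 0.523
t 22.28 q7 0.33 turn [0.0013 0.4116 0.0131] 4 [0.0003 0.1029 0.0033] | shift [-282.6    9.5  428.7] 13 [-21.7   0.7  33. ]
```

View pics/w10.png

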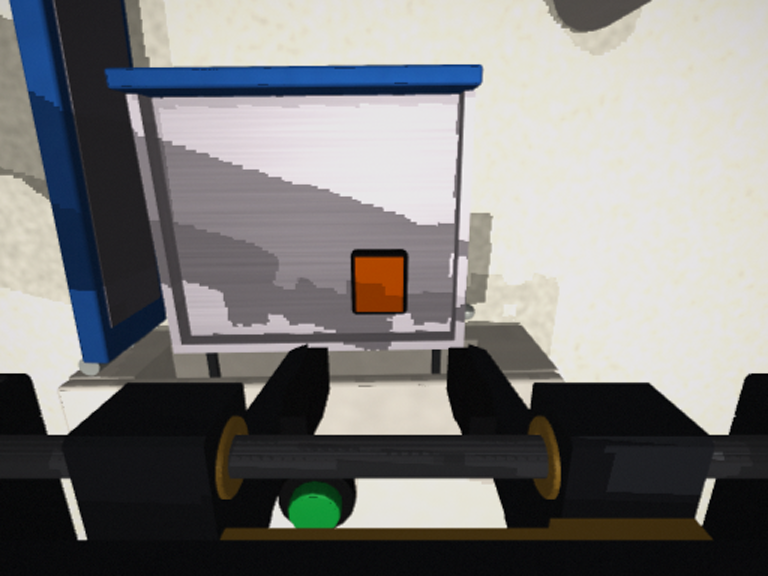

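```bash
python3 -m inch '[[0,0,10,0,0.103,0],[0,0,10,0,0.103,0],[0,0,10,0,0.103,0],[0,0,10,0,0.103,0],[-22,0,32,0,0,0],[-22,0,32,0,0,0],[-22,0,32,0,0,0],[-22,0,32,0,0,0],[-22,0,32,0,0,0],[-22,0,32,0,0,0],[-22,0,32,0,0,0],[-22,0,32,0,0,0]]'; python3 -m inch '[[-22,0,32,0,0,0],[-22,0,32,0,0,0],[-22,0,32,0,0,0],[0,0,0,0,0,0]]';  python3 -c "
from h import *
snap('wrist','pics/w11.png');det('wrist','o',.012);go([.5384,.3237,.10],-21)"
```

```text
clock: 23.33
tool_pos: [0.5745, 0.167, 0.1512]
eef_rot: [0.696, -0.129, 0.128, -0.695]
contact_force: [0.8, -0.3, 0.3]
opening: 0.52
clock: 23.67
tool_pos: [0.5438, 0.2905, 0.1504]
eef_rot: [-0.694, 0.126, -0.122, 0.698]
contact_force: [-0.1, 1.7, 0.1]
opening: 0.525
o px [243. 155.] ctr 538.4 323.9 size 36.0 31.2 long axis deg 69.9
o px [143. 183.] ctr 428.6 332.3 size 37.4 31.3 long axis deg 37.9
t 23.72 q7 -0.61 turn [-0.0018  0.0099 -0.004 ] 1 [-0.0018  0.0099 -0.004 ] | shift [-20.4  50.6  33.3] 2 [-10.2  25.3  16.7]
```

View pics/w11.png

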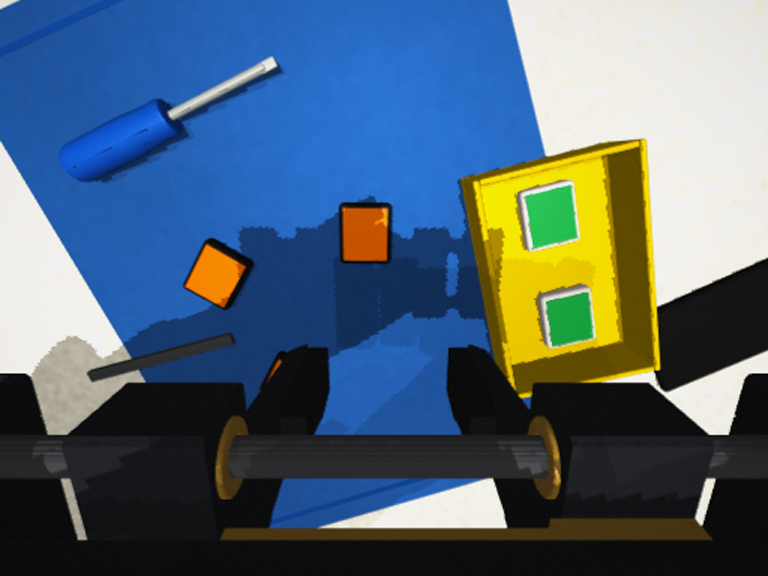

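```bash
python3 -m inch '[[-10,20,16,0,0.009,0],[-10,20,17,0,0,0],[0,10,0,0,0,0],[0,0,0,0,0,0],[0,0,0,0,0,0]]';  python3 -c "
from h import *
go([.5384,.3238,.003],-20.5)"
```

```text
clock: 24.13
tool_pos: [0.5423, 0.314, 0.1014]
eef_rot: [0.696, -0.133, 0.133, -0.694]
contact_force: [0.5, 0.0, 1.1]
opening: 0.522
t 24.13 q7 -0.65 turn [ 0.0027 -0.0197  0.0001] 1 [ 0.0027 -0.0197  0.0001] | shift [-7.1 98.4  7.8] 3 [-2.4 32.8  2.6]
```

```bash
python3 -m inch '[[-7,25,8,0,-0.015,0],[0,30,0,0,0,0],[0,25,0,0,0,0],[0,12,0,0,0,0],[0,5,0,0,0,0],[0,0,0,0,0,0],[0,0,0,0,0,0]]';  python3 -c "
from h import *
go([.5384,.3238,.003],-20.5)"
```

```text
clock: 24.72
tool_pos: [0.5399, 0.3262, 0.0062]
eef_rot: [-0.695, 0.126, -0.128, 0.696]
contact_force: [1.0, 1.0, -0.7]
opening: 0.518
t 24.72 q7 -0.62 turn [-0.0013 -0.0038  0.0019] 1 [-0.0013 -0.0038  0.0019] | shift [-0.6  3.2 -2.8] 1 [-0.6  3.2 -2.8]
```

```bash
python3 -m inch '[[0,2.5,-2,0,0,0],[0,0,0,0,0,0],[0,0,0,0,0,0],[0,0,0,0,0,0],[0,0,0,0,0,0]]' 20 25; python3 -m inch '[[0,-10,0,0,0,0],[0,-25,0,0,0,0],[0,-35,0,0,0,0],[0,-38,0,0,0,0],[0,-30,0,0,0,0],[0,0,0,0,0,0]]';  python3 -c "
from h import *
go([.5636,-.1789,.14],2.67)"
```

```text
clock: 25.13
tool_pos: [0.5386, 0.3246, 0.0035]
eef_rot: [-0.695, 0.126, -0.127, 0.696]
contact_force: [-0.8, -2.3, 7.2]
opening: 0.408
clock: 25.63
tool_pos: [0.5414, 0.3267, 0.1473]
eef_rot: [-0.693, 0.124, -0.13, 0.698]
contact_force: [0.9, 0.3, -1.4]
opening: 0.403
t 25.63 q7 -0.66 turn [-0.0077 -0.4071  0.0091] 4 [-0.0019 -0.1018  0.0023] | shift [  -1.4    7.3 -506.1] 13 [ -0.1   0.6 -38.9]
```

```bash
python3 -m inch '[[0,0,-5,0,-0.102,0],[0,0,-10,0,-0.102,0],[0,0,-15,0,-0.102,0],[0,0,-20,0,-0.102,0],[0,0,-38,0,0,0],[0,0,-38,0,0,0],[0,0,-38,0,0,0],[0,0,-38,0,0,0],[0,0,-38,0,0,0],[0,0,-38,0,0,0],[0,0,-38,0,0,0],[0,0,-38,0,0,0]]'; python3 -m inch '[[0,0,-38,0,0,0],[0,0,-38,0,0,0],[0,0,-38,0,0,0],[0,0,-25,0,0,0],[0,0,0,0,0,0]]';  python3 -c "
from h import *
go([.5636,-.1789,.09],2.67)"
```

```text
clock: 26.63
tool_pos: [0.5439, -0.0295, 0.1403]
eef_rot: [-0.707, -0.017, 0.017, 0.707]
contact_force: [0.9, -0.2, -0.8]
opening: 0.406
clock: 27.05
tool_pos: [0.55, -0.1753, 0.1405]
eef_rot: [0.709, 0.013, -0.013, -0.705]
contact_force: [0.8, -0.2, -0.3]
opening: 0.407
t 27.05 q7 0.32 turn [ 0.0055 -0.0091  0.0002] 1 [ 0.0055 -0.0091  0.0002] | shift [13.4 50.5 -4.2] 2 [ 6.7 25.2 -2.1]
```

```bash
python3 -m inch '[[7,20,-2,0,0,0],[6,20,-2,0,0,0],[0,15,0,0,0,0],[0,0,0,0,0,0],[0,0,0,0,0,0]]';  python3 -c "
from h import *
go([.5636,-.1789,.046],2.67);snap('wrist','pics/w12.png')"
```

```text
clock: 27.47
tool_pos: [0.5634, -0.1692, 0.0847]
eef_rot: [-0.706, -0.016, 0.018, 0.707]
contact_force: [-0.2, -0.4, -0.2]
opening: 0.405
t 27.47 q7 0.33 turn [-0.0012  0.0017 -0.0023] 1 [-0.0012  0.0017 -0.0023] | shift [-0.3 38.7 -9.7] 1 [-0.3 38.7 -9.7]
```

View pics/w12.png

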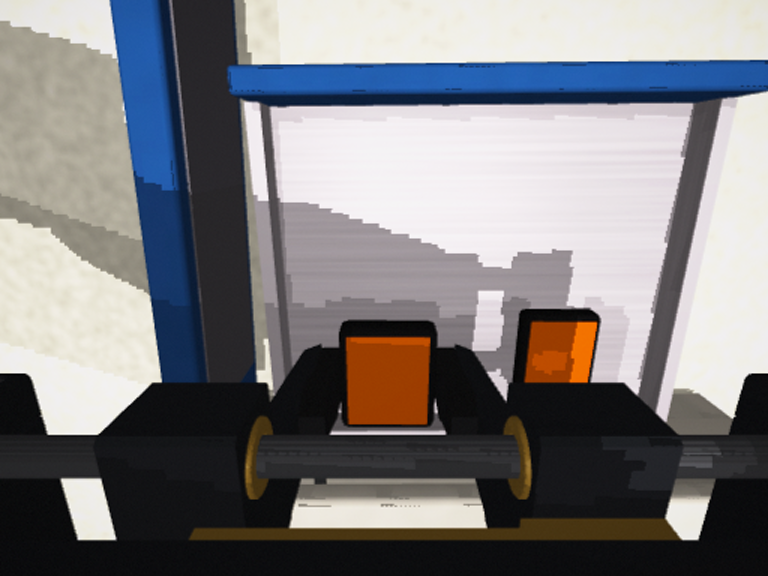

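```bash
python3 -m inch '[[0,5,-9,0,0,0],[0,15,0,0,0,0],[0,12,0,0,0,0],[0,6,0,0,0,0],[0,1,0,0,0,0],[0,0,0,0,0,0],[0,0,0,0,0,0]]';  python3 -c "
from h import *
go([.5636,-.1789,.046],2.67);st()"
```

```text
clock: 28.1
tool_pos: [0.5649, -0.1792, 0.0466]
eef_rot: [0.707, 0.017, -0.017, -0.707]
contact_force: [0.5, -0.0, -0.9]
opening: 0.401
t 28.1 q7 0.34 turn [0.     0.0011 0.0005] 1 [0.     0.0011 0.0005] | shift [-1.3  0.6  0.3] 1 [-1.3  0.6  0.3]
28.1 [ 0.5649 -0.1792  0.0466] [ 0.5 -0.  -0.9] 0.401
[[0.999, 0.0, -0.048], [0.048, 0.0, 0.999], [0.0, -1.0, -0.0]] [ 0.21  0.92  0.03  1.8  -0.07  0.42  0.34]
```

```bash
python3 -m inch '[[0,0,0,0,0,0],[0,0,0,0,0,0],[0,0,0,0,0,0],[0,-8,0,0,0,0],[0,-30,0,0,0,0],[0,-38,0,0,0,0],[0,-30,0,0,0,0],[0,0,0,0,0,0]]' 46 20;  python3 -c "
from h import *
go([.4441,.2349,.15],40.3);snap('wrist','pics/w13.png')"
```

```text
clock: 28.77
tool_pos: [0.5684, -0.1806, 0.1589]
eef_rot: [0.708, 0.021, -0.013, -0.706]
contact_force: [0.5, -1.6, -0.4]
opening: 0.522
t 28.77 q7 0.33 turn [ 0.0071 -0.6564  0.0094] 6 [ 0.0012 -0.1094  0.0016] | shift [174.    8.9 397.3] 11 [15.8  0.8 36.1]
```

View pics/w13.png

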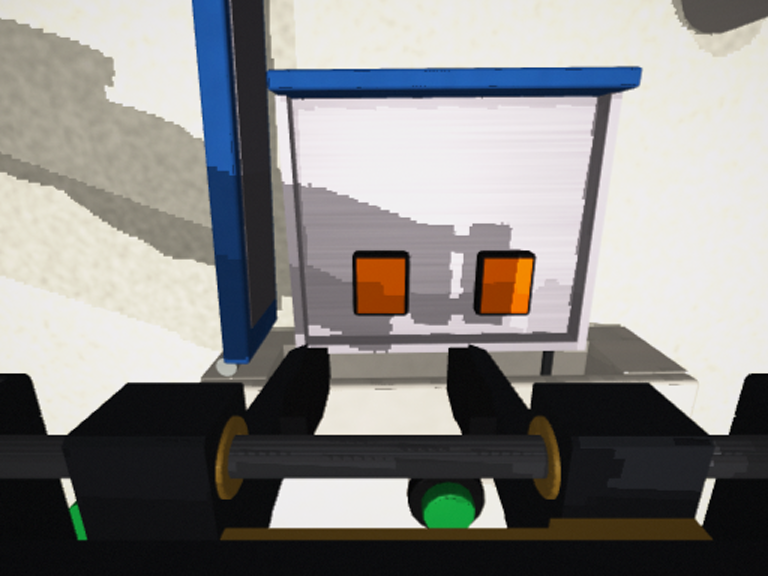

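```bash
python3 -m inch '[[0,0,0,0,-0.109,0],[0,0,0,0,-0.109,0],[0,0,0,0,-0.109,0],[0,0,0,0,-0.109,0],[0,0,0,0,-0.109,0],[0,0,0,0,-0.109,0],[16,0,36,0,0,0],[16,0,36,0,0,0],[16,0,36,0,0,0],[16,0,36,0,0,0],[16,0,36,0,0,0],[16,0,36,0,0,0]]'; python3 -m inch '[[16,0,36,0,0,0],[16,0,36,0,0,0],[16,0,36,0,0,0],[16,0,36,0,0,0],[0,0,0,0,0,0]]';  python3 -c "
from h import *
snap('wrist','pics/w14.png');det('wrist','o',.012);go([.4441,.2349,.10],40.3)"
```

```text
clock: 29.82
tool_pos: [0.4971, 0.0492, 0.1518]
eef_rot: [-0.664, -0.242, 0.243, 0.664]
contact_force: [-0.2, 0.3, 0.3]
opening: 0.517
clock: 30.23
tool_pos: [0.4509, 0.2093, 0.1518]
eef_rot: [-0.66, -0.248, 0.248, 0.665]
contact_force: [0.9, 0.6, -0.2]
opening: 0.52
o px [330.  70.] ctr 428.0 332.3 size 37.4 31.2 long axis deg 37.8
o px [268. 160.] ctr 443.8 234.9 size 36.7 30.5 long axis deg -49.2
t 30.28 q7 0.17 turn [-0.0031  0.0083  0.0005] 1 [-0.0031  0.0083  0.0005] | shift [13.4 51.8 28.4] 2 [ 6.7 25.9 14.2]
```

View pics/w14.png

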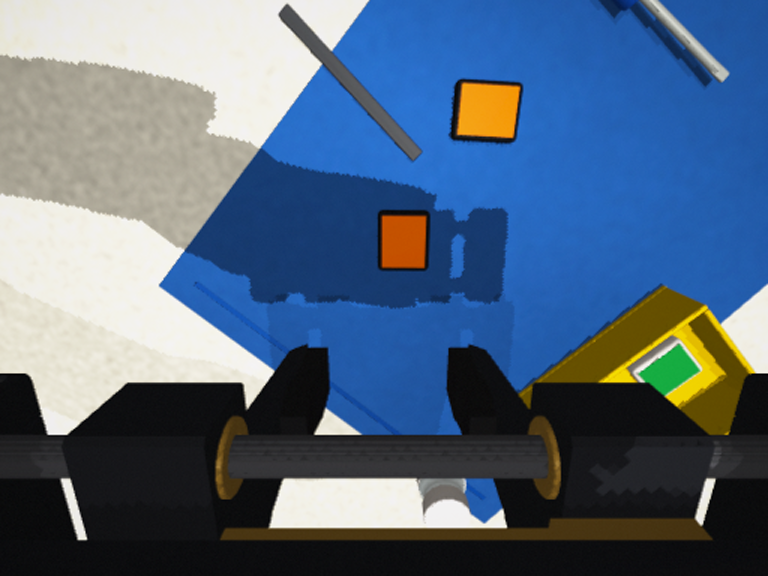

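```bash
python3 -m inch '[[7,20,14,0,0,0],[6,20,14,0,0,0],[0,10,0,0,0,0],[0,0,0,0,0,0],[0,0,0,0,0,0]]';  python3 -c "
from h import *
go([.444,.2349,.003],40.6)"
```

```text
clock: 30.7
tool_pos: [0.4464, 0.2267, 0.102]
eef_rot: [0.665, 0.242, -0.243, -0.664]
contact_force: [-0.2, 0.3, 0.5]
opening: 0.523
t 30.7 q7 0.12 turn [ 0.0007 -0.009  -0.0025] 1 [ 0.0007 -0.009  -0.0025] | shift [ 3.5 99.   7.8] 3 [ 1.2 33.   2.6]
```

```bash
python3 -m inch '[[3.5,25,8,0,-0.006,0],[0,30,0,0,0,0],[0,25,0,0,0,0],[0,12,0,0,0,0],[0,5,0,0,0,0],[0,0,0,0,0,0],[0,0,0,0,0,0]]';  python3 -c "
from h import *
go([.444,.2349,.003],40.6)"
```

```text
clock: 31.28
tool_pos: [0.4447, 0.2368, 0.0063]
eef_rot: [0.663, 0.245, -0.244, -0.663]
contact_force: [1.7, 1.0, 0.8]
opening: 0.517
t 31.28 q7 0.11 turn [ 0.0005 -0.0021  0.0012] 1 [ 0.0005 -0.0021  0.0012] | shift [-1.8  3.3 -1. ] 1 [-1.8  3.3 -1. ]
```

```bash
python3 -m inch '[[-1,2.5,-1,0,0,0],[0,0,0,0,0,0],[0,0,0,0,0,0],[0,0,0,0,0,0],[0,0,0,0,0,0]]' 20 25; python3 -m inch '[[0,-10,0,0,0,0],[0,-25,0,0,0,0],[0,-35,0,0,0,0],[0,-38,0,0,0,0],[0,-30,0,0,0,0],[0,0,0,0,0,0]]';  python3 -c "
from h import *
go([.6404,-.1072,.14],2.67)"
```

```text
clock: 31.7
tool_pos: [0.4444, 0.2356, 0.0037]
eef_rot: [0.663, 0.245, -0.244, -0.663]
contact_force: [0.4, -1.4, 7.4]
opening: 0.402
clock: 32.2
tool_pos: [0.4463, 0.2374, 0.1465]
eef_rot: [-0.663, -0.248, 0.242, 0.664]
contact_force: [0.2, 0.6, -0.1]
opening: 0.41
t 32.2 q7 0.11 turn [-0.002   0.6608  0.0099] 6 [-0.0003  0.1101  0.0017] | shift [ 177.8    6.5 -353.2] 10 [ 17.8   0.6 -35.3]
```

```bash
python3 -m inch '[[0,0,0,0,0.11,0],[0,0,0,0,0.11,0],[0,0,0,0,0.11,0],[0,0,0,0,0.11,0],[0,0,0,0,0.11,0],[0,0,0,0,0.11,0],[17.8,0,-35.3,0,0,0],[17.8,0,-35.3,0,0,0],[17.8,0,-35.3,0,0,0],[17.8,0,-35.3,0,0,0],[17.8,0,-35.3,0,0,0],[17.8,0,-35.3,0,0,0]]'; python3 -m inch '[[17.8,0,-35.3,0,0,0],[17.8,0,-35.3,0,0,0],[17.8,0,-35.3,0,0,0],[17.8,0,-35.3,0,0,0],[0,0,0,0,0,0]]';  python3 -c "
from h import *
go([.6404,-.1072,.09],2.67)"
```

```text
clock: 33.2
tool_pos: [0.5606, 0.0277, 0.1408]
eef_rot: [-0.707, -0.017, 0.017, 0.707]
contact_force: [0.3, 0.3, -0.2]
opening: 0.402
clock: 33.62
tool_pos: [0.6407, -0.1196, 0.1412]
eef_rot: [0.71, 0.015, -0.012, -0.704]
contact_force: [-0.6, -1.6, -0.6]
opening: 0.408
t 33.62 q7 0.23 turn [ 0.0084 -0.0095  0.0041] 1 [ 0.0084 -0.0095  0.0041] | shift [ 0.3 51.2 12.4] 2 [ 0.1 25.6  6.2]
```

```bash
python3 -m inch '[[0,20,6,0,0,0],[0,20,6,0,0,0],[0,15,0,0,0,0],[0,0,0,0,0,0],[0,0,0,0,0,0]]';  python3 -c "
from h import *
go([.6404,-.1072,.046],2.67)"
```

```text
clock: 34.03
tool_pos: [0.6368, -0.096, 0.0851]
eef_rot: [-0.707, -0.016, 0.018, 0.707]
contact_force: [1.0, 0.4, -0.2]
opening: 0.403
t 34.03 q7 0.22 turn [-0.0004  0.0013 -0.0024] 1 [-0.0004  0.0013 -0.0024] | shift [  3.1  39.1 -11.4] 2 [ 1.5 19.6 -5.7]
```

```bash
python3 -m inch '[[3,2,-11,0,0,0],[0,15,0,0,0,0],[0,12,0,0,0,0],[0,7,0,0,0,0],[0,3,0,0,0,0],[0,0,0,0,0,0],[0,0,0,0,0,0]]';  python3 -c "
from h import *
go([.6404,-.1072,.046],2.67);st()"
```

```text
clock: 34.62
tool_pos: [0.6415, -0.1071, 0.047]
eef_rot: [-0.707, -0.017, 0.017, 0.707]
contact_force: [-0.3, 0.4, -0.7]
opening: 0.405
t 34.62 q7 0.23 turn [-0.0001  0.0011  0.0003] 1 [-0.0001  0.0011  0.0003] | shift [-1.1  1.  -0. ] 1 [-1.1  1.  -0. ]
34.62 [ 0.6415 -0.1071  0.047 ] [-0.3  0.4 -0.7] 0.405
[[0.999, 0.0, -0.048], [0.048, 0.0, 0.999], [0.0, -1.0, 0.0]] [ 0.06  0.97  0.07  1.61 -0.1   0.56  0.23]
```

```bash
python3 -m inch '[[0,0,0,0,0,0],[0,0,0,0,0,0],[0,0,0,0,0,0],[0,-8,0,0,0,0],[0,-30,0,0,0,0],[0,-38,0,0,0,0],[0,-30,0,0,0,0],[0,0,0,0,0,0]]' 46 20;  python3 -c "
from h import *
go([.428,.3323,.15],-52.2)"
```

```text
clock: 35.28
tool_pos: [0.6457, -0.1083, 0.1603]
eef_rot: [0.708, 0.021, -0.012, -0.706]
contact_force: [0.4, 0.2, -0.4]
opening: 0.522
t 35.28 q7 0.22 turn [-0.0037  0.9581  0.0128] 8 [-0.0005  0.1198  0.0016] | shift [-481.6   10.3   98. ] 13 [-37.    0.8   7.5]
```

```bash
python3 -m inch '[[0,0,0,0,0.12,0],[0,0,0,0,0.12,0],[0,0,0,0,0.12,0],[0,0,0,0,0.12,0],[0,0,0,0,0.12,0],[0,0,0,0,0.12,0],[0,0,0,0,0.12,0],[0,0,0,0,0.118,0],[-37,0,7.5,0,0,0],[-37,0,7.5,0,0,0],[-37,0,7.5,0,0,0],[-37,0,7.5,0,0,0]]'; python3 -m inch '[[-37,0,7.5,0,0,0],[-37,0,7.5,0,0,0],[-37,0,7.5,0,0,0],[-37,0,7.5,0,0,0],[-37,0,7.5,0,0,0],[-37,0,7.5,0,0,0],[-37,0,7.5,0,0,0],[-37,0,7.5,0,0,0],[0,0,0,0,0,0]]';  python3 -c "
from h import *
snap('wrist','pics/w15.png');snap('top','pics/t15.png');det('wrist','o',.012);go([.428,.3323,.10],-52.2)"
```

```text
clock: 36.28
tool_pos: [0.5734, 0.0294, 0.1532]
eef_rot: [-0.635, 0.311, -0.311, 0.635]
contact_force: [-0.2, 0.8, -0.5]
opening: 0.52
clock: 37.03
tool_pos: [0.4346, 0.3082, 0.1523]
eef_rot: [-0.636, 0.309, -0.304, 0.638]
contact_force: [-1.2, 0.1, 0.4]
opening: 0.524
o px [238. 172.] ctr 428.6 332.7 size 35.7 30.9 long axis deg 38.3
t 37.13 q7 -1.05 turn [-0.0005  0.0055 -0.001 ] 1 [-0.0005  0.0055 -0.001 ] | shift [-31.5  52.9  10.7] 2 [-15.8  26.5   5.3]
```

View pics/w15.png

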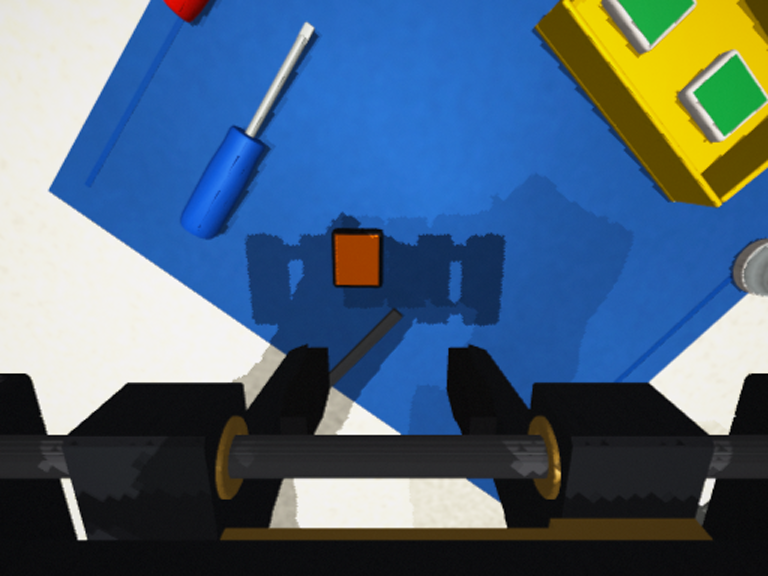

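View pics/t15.png

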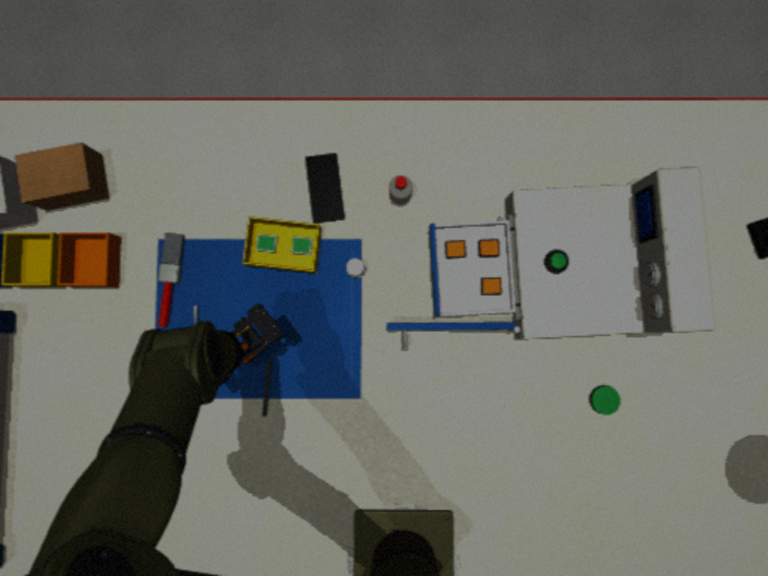

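```bash
python3 -m inch '[[-16,20,5,0,0,0],[-15.5,20,5.5,0,0,0],[0,10,0,0,0,0],[0,0,0,0,0,0],[0,0,0,0,0,0]]';  python3 -c "
from h import *
go([.4284,.3325,.003],-51.9)"
```

```text
clock: 37.55
tool_pos: [0.4301, 0.3276, 0.103]
eef_rot: [0.635, -0.311, 0.312, -0.634]
contact_force: [-0.2, -0.9, 0.7]
opening: 0.527
t 37.55 q7 -1.06 turn [ 0.0008 -0.0075  0.0015] 1 [ 0.0008 -0.0075  0.0015] | shift [ -4.9 100.    1.7] 3 [-1.6 33.3  0.6]
```

```bash
python3 -m inch '[[-5,25,2,0,-0.006,0],[0,30,0,0,0,0],[0,25,0,0,0,0],[0,12,0,0,0,0],[0,6,0,0,0,0],[0,0,0,0,0,0],[0,0,0,0,0,0]]';  python3 -c "
from h import *
go([.4284,.3325,.003],-51.9)"
```

```text
clock: 38.13
tool_pos: [0.4286, 0.3348, 0.0059]
eef_rot: [-0.635, 0.309, -0.31, 0.636]
contact_force: [-0.7, -0.0, 1.0]
opening: 0.526
t 38.13 q7 -1.0 turn [-0.0016  0.0003  0.0006] 1 [-0.0016  0.0003  0.0006] | shift [ 1.7  2.9 -1.6] 1 [ 1.7  2.9 -1.6]
```

```bash
python3 -m inch '[[1,2.5,-1,0,0,0],[0,0,0,0,0,0],[0,0,0,0,0,0],[0,0,0,0,0,0],[0,0,0,0,0,0]]' 20 25; python3 -m inch '[[0,-10,0,0,0,0],[0,-25,0,0,0,0],[0,-35,0,0,0,0],[0,-38,0,0,0,0],[0,-30,0,0,0,0],[0,0,0,0,0,0]]';  python3 -c "
from h import *
go([.5620,-.1109,.14],2.67)"
```

```text
clock: 38.55
tool_pos: [0.4281, 0.3337, 0.0033]
eef_rot: [-0.636, 0.309, -0.31, 0.636]
contact_force: [-0.7, -0.6, 6.3]
opening: 0.402
clock: 39.05
tool_pos: [0.4301, 0.3354, 0.1461]
eef_rot: [-0.633, 0.307, -0.311, 0.639]
contact_force: [0.2, -0.3, 0.8]
opening: 0.401
t 39.05 q7 -1.09 turn [-0.009  -0.9511  0.0048] 8 [-0.0011 -0.1189  0.0006] | shift [ 111.     6.1 -452. ] 12 [  9.2   0.5 -37.7]
```

```bash
python3 -m inch '[[0,0,0,0,-0.119,0],[0,0,0,0,-0.119,0],[0,0,0,0,-0.119,0],[0,0,0,0,-0.119,0],[0,0,0,0,-0.119,0],[0,0,0,0,-0.119,0],[0,0,0,0,-0.119,0],[0,0,0,0,-0.119,0],[9,0,-38,0,0,0],[9,0,-38,0,0,0],[9,0,-38,0,0,0],[9,0,-38,0,0,0]]'; python3 -m inch '[[9,0,-38,0,0,0],[9,0,-38,0,0,0],[9,0,-38,0,0,0],[9,0,-38,0,0,0],[10,0,-38,0,0,0],[10,0,-38,0,0,0],[10,0,-38,0,0,0],[10,0,-34,0,0,0],[0,0,0,0,0,0]]';  python3 -c "
from h import *
go([.5620,-.1109,.09],2.67)"
```

```text
clock: 40.05
tool_pos: [0.4702, 0.1823, 0.1403]
eef_rot: [-0.707, -0.017, 0.018, 0.707]
contact_force: [1.9, 0.1, 0.2]
opening: 0.402
clock: 40.8
tool_pos: [0.562, -0.1227, 0.1407]
eef_rot: [0.709, 0.014, -0.012, -0.705]
contact_force: [1.5, -1.0, 0.8]
opening: 0.404
t 40.8 q7 0.21 turn [ 0.0071 -0.0105  0.0028] 1 [ 0.0071 -0.0105  0.0028] | shift [ 0.6 50.7 11.8] 2 [ 0.3 25.4  5.9]
```

```bash
python3 -m inch '[[0,15,3,0,0,0],[0,20,3,0,0,0],[0,15,0,0,0,0],[0,0,0,0,0,0],[0,0,0,0,0,0]]';  python3 -c "
from h import *
go([.5620,-.1109,.046],2.67)
snap('wrist','pics/w16.png')"
```

```text
clock: 41.22
tool_pos: [0.5596, -0.106, 0.0898]
eef_rot: [-0.707, -0.016, 0.018, 0.707]
contact_force: [0.0, 0.1, -0.6]
opening: 0.405
t 41.22 q7 0.2 turn [-0.0006  0.0013 -0.0023] 1 [-0.0006  0.0013 -0.0023] | shift [ 2.2 43.8 -5.1] 2 [ 1.1 21.9 -2.5]
```

View pics/w16.png

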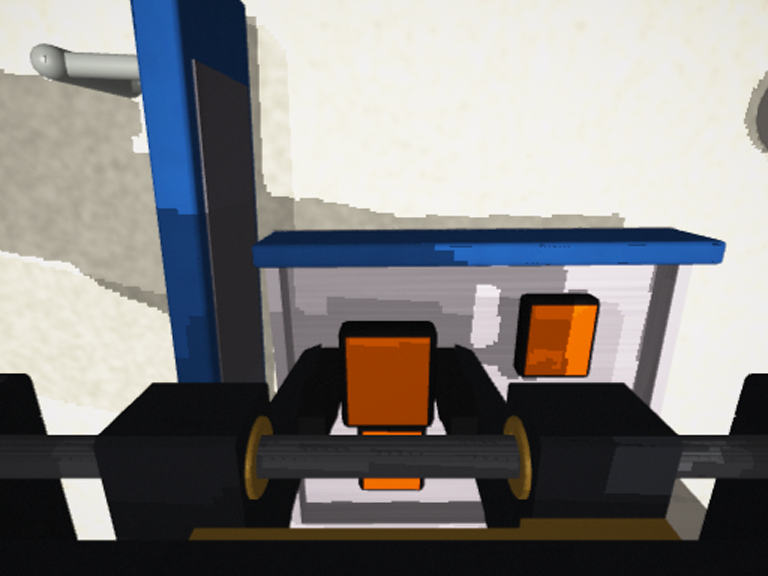

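```bash
python3 -m inch '[[2,5,-5,0,0,0],[0,15,0,0,0,0],[0,12,0,0,0,0],[0,8,0,0,0,0],[0,4,0,0,0,0],[0,0,0,0,0,0],[0,0,0,0,0,0]]';  python3 -c "
from h import *
go([.5620,-.1109,.046],2.67);st()"
```

```text
clock: 41.85
tool_pos: [0.5627, -0.1113, 0.0463]
eef_rot: [-0.707, -0.017, 0.017, 0.707]
contact_force: [0.1, -0.1, -0.4]
opening: 0.405
t 41.85 q7 0.2 turn [-0.0001  0.0009 -0.0001] 1 [-0.0001  0.0009 -0.0001] | shift [-0.7  0.3  0.5] 1 [-0.7  0.3  0.5]
41.85 [ 0.5627 -0.1113  0.0463] [ 0.1 -0.1 -0.4] 0.405
[[0.999, -0.0, -0.047], [0.047, 0.0, 0.999], [-0.0, -1.0, 0.0]] [ 0.1   0.91  0.02  1.86 -0.04  0.38  0.2 ]
```

```bash
python3 -m inch '[[0,0,0,0,0,0],[0,0,0,0,0,0],[0,0,0,0,0,0],[0,-8,0,0,0,0],[0,-30,0,0,0,0],[0,-30,0,0,0,0],[0,-20,0,0,0,0],[10,-10,20,0,0,0],[10,0,30,0,0,0],[10,0,25,0,0,0],[0,0,0,0,0,0]]' 46 20; python3 -m inch '[[0,0,0,0,0,0],[0,0,0,0,0,0],[0,0,0,0,0,0],[0,0,0,0,0,0]]' 0 30;  python3 -c "
from h import *
go([.597,-.03,.055],2.67)
snap('wrist','pics/w17.png');snap('top','pics/t17.png')"
```

```text
clock: 42.77
tool_pos: [0.5914, -0.0267, 0.1455]
eef_rot: [-0.705, -0.021, 0.019, 0.709]
contact_force: [0.3, 0.1, 0.5]
opening: 0.522
clock: 43.1
tool_pos: [0.5886, -0.0368, 0.1444]
eef_rot: [0.707, 0.016, -0.016, -0.707]
contact_force: [0.2, 0.8, 0.5]
opening: 0.245
t 43.1 q7 0.09 turn [ 0.001  -0.0015 -0.0005] 1 [ 0.001  -0.0015 -0.0005] | shift [ 8.7 89.4  6.4] 3 [ 2.9 29.8  2.1]
```

View pics/w17.png

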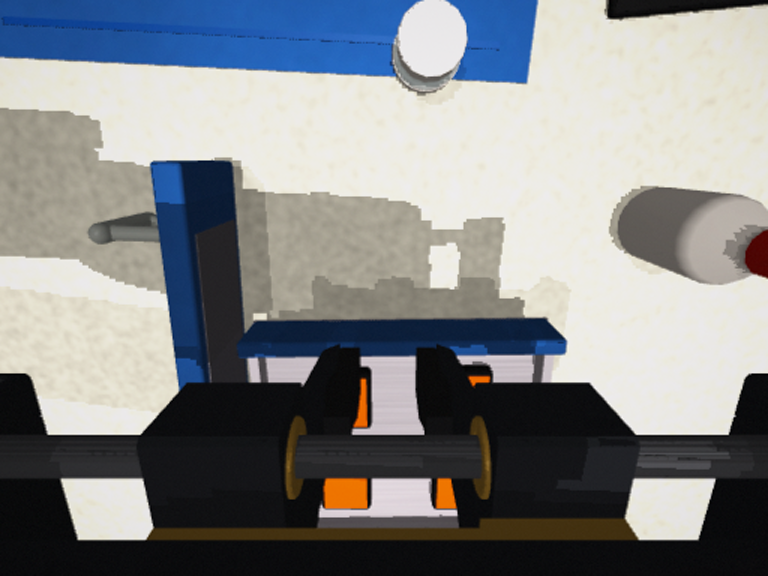

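View pics/t17.png

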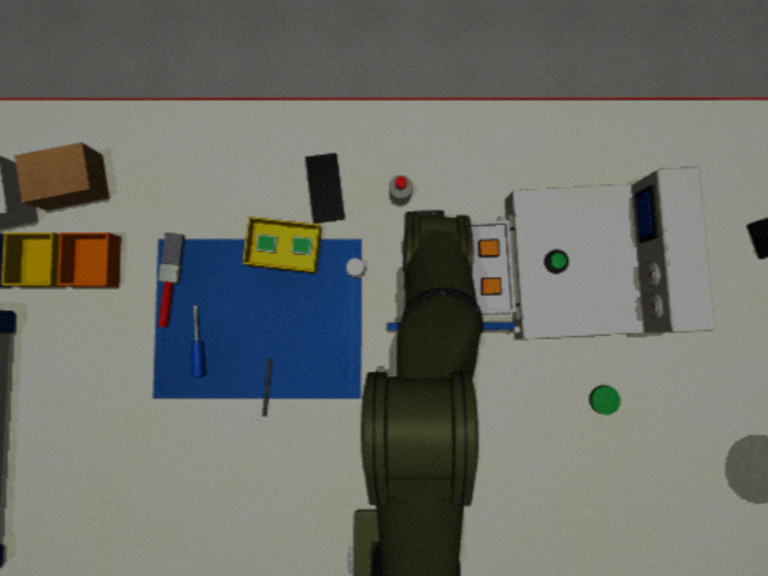

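```bash
python3 -m inch '[[4,10,10,0,0,0],[5,25,3,0,0,0],[0,25,0,0,0,0],[0,20,0,0,0,0],[0,9,0,0,0,0],[0,0,0,0,0,0],[0,0,0,0,0,0]]'; python3 -c "
from h import *
go([.597,-.03,.055],2.67);st()"
```

```text
clock: 43.78
tool_pos: [0.5974, -0.0214, 0.0551]
eef_rot: [-0.707, -0.017, 0.017, 0.707]
contact_force: [0.2, -0.3, 1.0]
opening: 0.006
t 43.78 q7 0.08 turn [-0.0002  0.0009 -0.0006] 1 [-0.0002  0.0009 -0.0006] | shift [-0.8  0.1 -8.6] 1 [-0.8  0.1 -8.6]
43.78 [ 0.5974 -0.0214  0.0551] [ 0.2 -0.3  1. ] 0.006
[[0.999, -0.001, -0.047], [0.047, 0.0, 0.999], [-0.001, -1.0, 0.0]] [-0.06  0.91  0.04  1.78 -0.08  0.45  0.08]
```

```bash
python3 -m inch '[[0,0,-8,0,0,0],[0,0,-12,0,0,0],[0,0,-12,0,0,0],[0,0,-12,0,0,0],[0,0,-12,0,0,0],[0,0,-12,0,0,0],[0,0,-12,0,0,0],[0,0,-12,0,0,0],[0,0,-12,0,0,0],[0,0,-12,0,0,0],[0,0,-12,0,0,0],[0,0,-12,0,0,0]]';python3 -m inch '[[0,0,-12,0,0,0],[0,0,-10,0,0,0],[0,0,-10,0,0,0],[0,0,-8,0,0,0],[0,0,-5,0,0,0],[0,0,-3,0,0,0],[0,0,0,0,0,0]]'; python3 -c "
from h import *
go([.607-.0004,-.218,.055],2.67);st();snap('wrist','pics/w18.png')"
```

```text
clock: 44.78
tool_pos: [0.6041, -0.1625, 0.0552]
eef_rot: [-0.707, -0.017, 0.017, 0.707]
contact_force: [2.0, 1.8, -0.2]
opening: 0.002
clock: 45.37
tool_pos: [0.6057, -0.2106, 0.0552]
eef_rot: [0.707, 0.016, -0.017, -0.707]
contact_force: [0.3, -0.3, -0.3]
opening: 0.002
t 45.37 q7 0.31 turn [ 0.0007 -0.0001 -0.001 ] 1 [ 0.0007 -0.0001 -0.001 ] | shift [ 0.5  0.2 -7.5] 1 [ 0.5  0.2 -7.5]
45.37 [ 0.6057 -0.2106  0.0552] [ 0.3 -0.3 -0.3] 0.002
[[0.999, -0.001, -0.046], [0.046, -0.001, 0.999], [-0.001, -1.0, -0.001]] [ 0.26  0.95  0.    1.64 -0.    0.55  0.31]
```

View pics/w18.png

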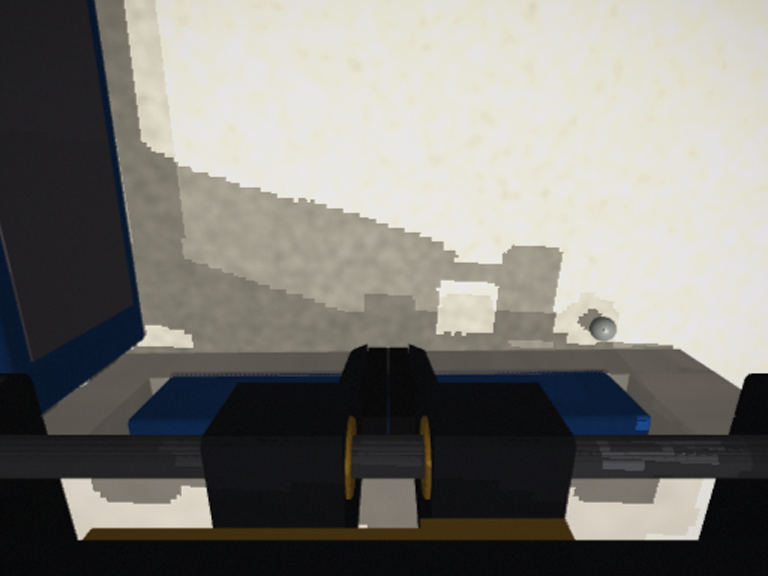

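Push on until it stops.

```bash
python3 -m inch '[[0,0,-3,0,0,0],[0,0,-3,0,0,0],[0,0,-2,0,0,0],[0,0,0,0,0,0]]';python3 -m inch '[[0,0,-2,0,0,0],[0,0,-2,0,0,0],[0,0,0,0,0,0]]';python3 -m inch '[[0,0,-2,0,0,0],[0,0,-2,0,0,0],[0,0,0,0,0,0]]'
```

```text
clock: 45.75
tool_pos: [0.6065, -0.217, 0.0551]
eef_rot: [-0.707, -0.017, 0.017, 0.707]
contact_force: [0.1, 2.8, 0.2]
opening: 0.001
clock: 46.0
tool_pos: [0.6064, -0.2171, 0.0551]
eef_rot: [-0.705, -0.017, 0.019, 0.709]
contact_force: [-2.6, 8.0, 4.6]
opening: 0.004
clock: 46.25
tool_pos: [0.6064, -0.217, 0.0552]
eef_rot: [-0.703, -0.017, 0.02, 0.711]
contact_force: [-4.0, 14.7, 7.0]
opening: 0.006
```

```bash
python3 -m inch '[[0,0,8,0,0,0],[0,0,20,0,0,0],[0,-10,15,0,0,0],[0,-35,0,0,0,0],[0,-38,0,0,0,0],[0,-38,0,0,0,0],[0,-20,0,0,0,0],[0,0,0,0,0,0]]'; python3 -c "
from h import *
go([.44,-.08,.19],90.6);snap('wrist','pics/w19.png');d=snap('top','pics/t19.png')"
```

```text
clock: 46.92
tool_pos: [0.6086, -0.1836, 0.2028]
eef_rot: [0.708, 0.021, -0.013, -0.706]
contact_force: [0.3, -0.6, 0.1]
opening: 0.009
t 46.92 q7 0.28 turn [ 0.0117 -1.5341  0.0056] 13 [ 0.0009 -0.118   0.0004] | shift [105.4  12.8 167.5] 5 [21.1  2.6 33.5]
```

View pics/w19.png

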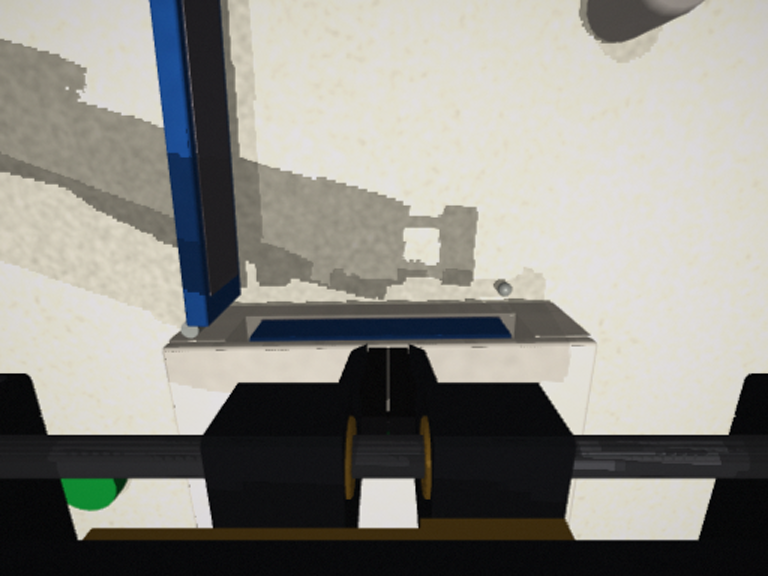

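View pics/t19.png

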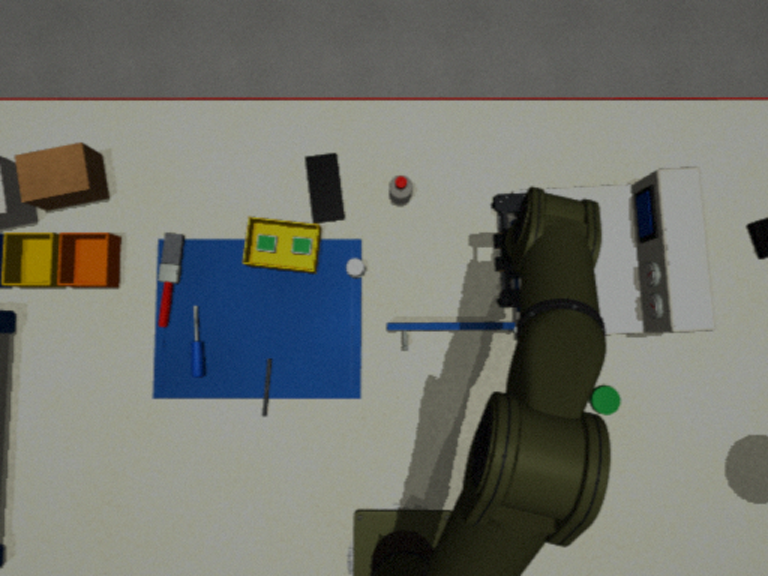

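```bash
python3 -c "
from h import *
d=load('wrist')
for u,v,z in [(300,319,.072),(470,318,.072),(300,341,.072),(300,347,.088),(500,344,.088),(300,302,.077),(470,302,.077)]: print(u,v,px(d,u/1.5,v/1.5,z=z).round(4),px(d,u/1.5,v/1.5).round(4))"
python3 -m inch '[[0,0,0,0,-0.118,0],[0,0,0,0,-0.118,0],[0,0,0,0,-0.118,0],[0,0,0,0,-0.118,0],[0,0,0,0,-0.118,0],[0,0,0,0,-0.118,0],[0,0,0,0,-0.118,0],[0,0,0,0,-0.118,0],[0,0,0,0,-0.118,0],[0,0,0,0,-0.118,0],[0,0,0,0,-0.118,0],[0,0,0,0,-0.118,0]]'; python3 -m inch '[[0,0,0,0,-0.118,0],[20,0,34,0,0,0],[20,0,34,0,0,0],[20,0,34,0,0,0],[20,0,34,0,0,0],[20,0,30,0,0,0],[0,0,0,0,0,0],[0,0,0,0,0,0]]';python3 -c "
from h import *
go([.445,-.08,.042],90.6);snap('wrist','pics/w20.png');st()"
```

```text
300 319 [ 0.5502 -0.2174  0.072 ] [ 0.5436 -0.2313  0.0379]
470 318 [ 0.6702 -0.2113  0.072 ] [ 0.6782 -0.224   0.039 ]
300 341 [ 0.5499 -0.2344  0.072 ] [ 0.5512 -0.2312  0.0787]
300 347 [ 0.553  -0.2313  0.088 ] [ 0.5528 -0.2317  0.0873]
500 344 [ 0.6889 -0.2232  0.088 ] [ 0.6893 -0.2238  0.0868]
300 302 [ 0.5513 -0.2028  0.077 ] [ 5.364e-01 -2.308e-01 -5.000e-04]
470 302 [ 0.6678 -0.1977  0.077 ] [ 6.862e-01 -2.242e-01 -6.000e-04]
clock: 48.02
tool_pos: [0.6038, -0.1821, 0.1943]
eef_rot: [-0.523, -0.473, 0.475, 0.526]
contact_force: [-0.7, -0.2, 0.9]
opening: 0.004
clock: 48.68
tool_pos: [0.4353, -0.0833, 0.1955]
eef_rot: [-0.495, -0.502, 0.504, 0.498]
contact_force: [0.7, -1.5, -0.7]
opening: 0.005
t 48.68 q7 1.22 turn [-0.0044  0.0032  0.0004] 1 [-0.0044  0.0032  0.0004] | shift [  3.2 153.5  -9.7] 4 [ 0.8 38.4 -2.4]
48.73 [ 0.4376 -0.084   0.1957] [ 0.2 -0.3 -0.3] 0.006
[[-0.012, -0.001, -1.0], [1.0, 0.0, -0.012], [0.0, -1.0, 0.001]] [ 0.35  0.56 -0.4   2.13  0.42  0.53  1.22]
```

View pics/w20.png

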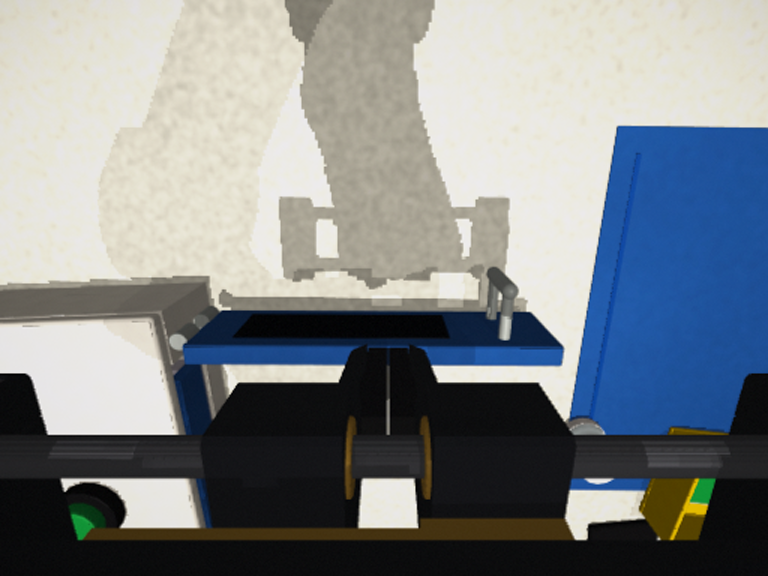

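```bash
python3 -m inch '[[3,20,0,0,0,0],[0,38,0,0,0,0],[0,38,0,0,0,0],[0,35,0,0,0,0],[0,15,0,0,0,0],[0,7,0,0,0,0],[0,0,0,0,0,0],[0,0,0,0,0,0]]';python3 -c "
from h import *
go([.445,-.08,.042],90.6);st()"
```

```text
clock: 49.4
tool_pos: [0.4388, -0.0815, 0.0431]
eef_rot: [0.498, 0.503, -0.503, -0.497]
contact_force: [-0.4, -0.4, 1.2]
opening: 0.004
t 49.4 q7 1.01 turn [ 0.0004 -0.0001 -0.0002] 1 [ 0.0004 -0.0001 -0.0002] | shift [ 1.5  1.1 -6.3] 1 [ 1.5  1.1 -6.3]
49.4 [ 0.4388 -0.0815  0.0431] [-0.4 -0.4  1.2] 0.004
[[-0.01, 0.0, -1.0], [1.0, -0.0, -0.01], [-0.0, -1.0, -0.0]] [ 0.11  0.86 -0.05  2.23  0.65  0.06  1.01]
```

```bash
python3 -m inch '[[0,0,-10,0,0,0],[0,0,-10,0,0,0],[0,0,-7,0,0,0],[0,0,-3,0,0,0],[0.3,0,-6,0,0.04,0],[0.3,0,-11,0,0.08,0],[0.3,0,-11,0,0.08,0],[0.3,0,-11,0,0.08,0],[0,0,0,0,0,0]]';python3 -c "
from h import *
st();snap('top','pics/t21.png')"
```

```text
clock: 50.15
tool_pos: [0.5094, -0.0835, 0.0438]
eef_rot: [0.564, 0.428, -0.426, -0.563]
contact_force: [0.0, 0.2, -0.4]
opening: 0.005
50.15 [ 0.5094 -0.0835  0.0438] [ 0.   0.2 -0.4] 0.005
[[0.27, 0.004, -0.963], [0.963, 0.0, 0.27], [0.001, -1.0, -0.004]] [ 0.17  0.88 -0.16  2.03  0.48  0.27  0.9 ]
```

View pics/t21.png

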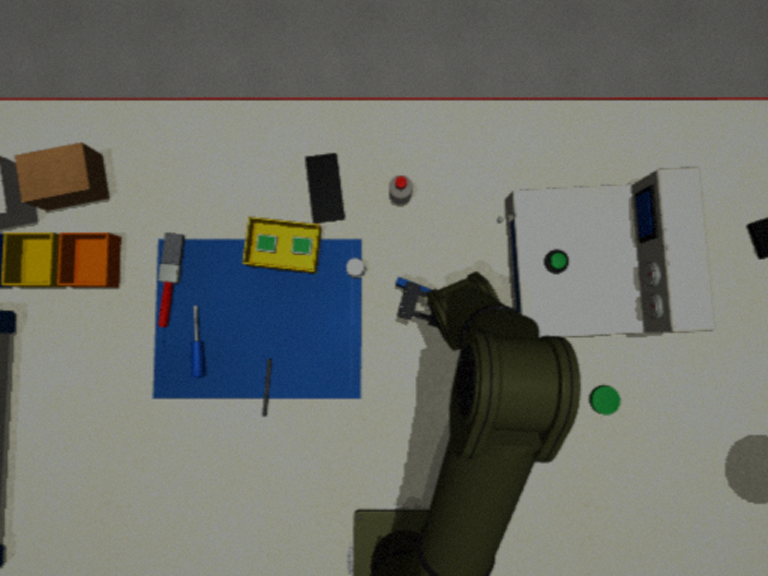

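```bash
python3 -m inch '[[0.3,0,-8,0,0.06,0],[0.3,0,-11,0,0.08,0],[0.3,0,-11,0,0.08,0],[0.3,0,-11,0,0.08,0],[0.3,0,-11,0,0.08,0],[0.3,0,-11,0,0.08,0],[0.3,0,-11,0,0.08,0],[0.3,0,-11,0,0.08,0],[0.3,0,-11,0,0.08,0],[0.3,0,-11,0,0.08,0],[0.3,0,-11,0,0.08,0],[0,0,0,0,0,0]]';python3 -c "
from h import *
s=st();v=s['tool_pos'][:2]-[.477,-.221];print(np.degrees(np.arctan2(v[1],v[0])),np.linalg.norm(v))"
```

```text
clock: 51.2
tool_pos: [0.5992, -0.1532, 0.0434]
eef_rot: [0.691, 0.154, -0.154, -0.689]
contact_force: [0.1, -0.6, -0.5]
opening: 0.003
51.2 [ 0.5992 -0.1532  0.0434] [ 0.1 -0.6 -0.5] 0.003
[[0.905, 0.001, -0.425], [0.425, -0.002, 0.905], [-0.0, -1.0, -0.002]] [ 0.21  0.95 -0.06  1.71  0.12  0.48  0.51]
29.03487855924791 0.1397462322836401
```

```bash
python3 -m inch '[[0.3,0,-8,0,0.06,0],[0.3,0,-11,0,0.08,0],[0.3,0,-11,0,0.08,0],[0.3,0,-11,0,0.08,0],[0.1,0,-3,0,0.02,0],[0,0,0,0,0,0]]';python3 -m inch '[[0,0,-4,0,0.03,0],[0,0,-4,0,0.03,0],[0,0,-3,0,0.01,0],[0,0,0,0,0,0]]';python3 -c "
from h import *
s=st();v=s['tool_pos'][:2]-[.477,-.221];print(np.degrees(np.arctan2(v[1],v[0])),np.linalg.norm(v))"
```

```text
clock: 51.7
tool_pos: [0.6131, -0.1921, 0.0432]
eef_rot: [-0.706, -0.043, 0.044, 0.706]
contact_force: [0.2, 0.1, 1.1]
opening: 0.006
clock: 52.03
tool_pos: [0.6148, -0.2016, 0.0432]
eef_rot: [-0.706, -0.019, 0.019, 0.708]
contact_force: [-0.2, 3.5, 0.9]
opening: 0.006
52.03 [ 0.6148 -0.2016  0.0432] [-0.2  3.5  0.9] 0.006
[[0.999, -0.001, -0.053], [0.053, 0.002, 0.999], [-0.001, -1.0, 0.002]] [ 0.24  0.97  0.01  1.62 -0.02  0.55  0.32]
8.024559650344143 0.13913681764630026
```

```bash
python3 -m inch '[[0,0,-3,0,0,0],[0,0,-3,0,0,0],[0,0,0,0,0,0]]';python3 -m inch '[[0,0,-2,0,0,0],[0,0,-2,0,0,0],[0,0,0,0,0,0]]';python3 -m inch '[[0,0,-2,0,0,0],[0,0,-1,0,0,0],[0,0,0,0,0,0]]'
```

```text
clock: 52.28
tool_pos: [0.6147, -0.2014, 0.0432]
eef_rot: [-0.703, -0.019, 0.021, 0.71]
contact_force: [-2.3, 14.1, 6.9]
opening: 0.011
clock: 52.53
tool_pos: [0.6146, -0.2014, 0.0432]
eef_rot: [-0.701, -0.019, 0.022, 0.712]
contact_force: [-3.5, 20.7, 10.3]
opening: 0.003
clock: 52.78
tool_pos: [0.6145, -0.2013, 0.0432]
eef_rot: [-0.7, -0.019, 0.023, 0.713]
contact_force: [-5.7, 25.1, 12.5]
opening: 0.006
```

```bash
python3 -m inch '[[0,0,12,0,0,0],[0,0,20,0,0,0],[0,-20,15,0,0,0],[0,-38,0,0,0,0],[0,-38,0,0,0,0],[0,-38,0,0,0,0],[0,-20,0,0,0,0],[0,0,0,0,0,0]]';python3 -c "
from h import *
st();snap('wrist','pics/w22.png');snap('scene','pics/s22.png')"
```

```text
clock: 53.45
tool_pos: [0.6162, -0.1713, 0.2029]
eef_rot: [0.708, 0.022, -0.015, -0.705]
contact_force: [1.1, -0.1, -0.8]
opening: 0.007
53.45 [ 0.6162 -0.1713  0.2029] [ 1.1 -0.1 -0.8] 0.007
[[0.999, 0.01, -0.051], [0.051, -0.004, 0.999], [0.01, -1.0, -0.005]] [ 0.18  0.74  0.04  1.57 -0.03  0.82  0.28]
```

View pics/w22.png

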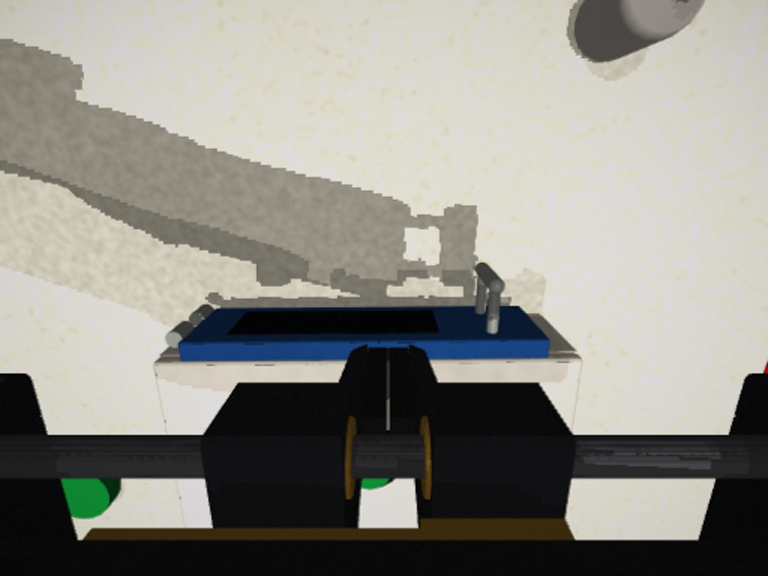

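View pics/s22.png

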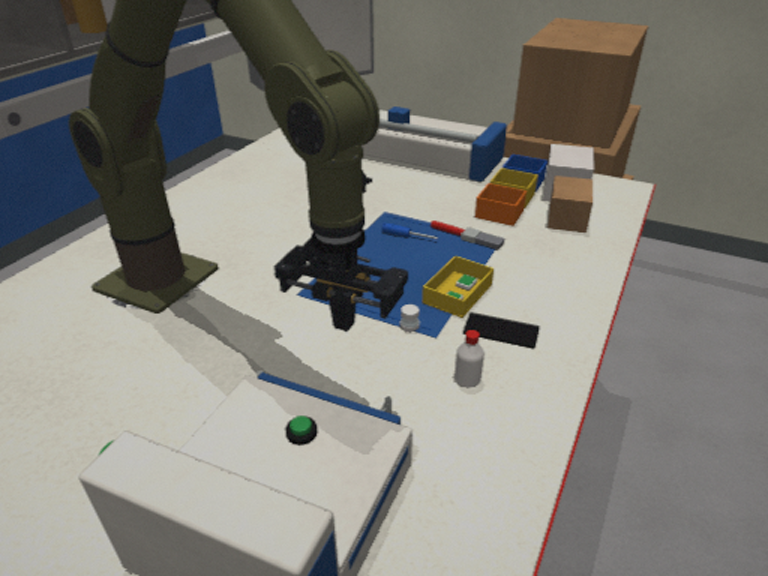

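```bash
python3 -c "
from h import *
d=load('wrist')
for u,v in [(185,345),(548,341)]: print(px(d,u/1.5,v/1.5,z=.088).round(4))
d=load('scene')
hsv=cv2.cvtColor(d['img'],cv2.COLOR_RGB2HSV);m=cv2.inRange(hsv,(45,100,40),(75,255,255))
n,l,s,c=cv2.connectedComponentsWithStats(m)
for i in range(1,n):
  if s[i,4]>60:
    P=np.array([px(d,u,v) for v,u in np.argwhere(l==i)]);print(c[i],s[i,4],P.mean(0).round(4),np.percentile(P,[2,50,98],axis=0).round(4).tolist())
for u,v in [(301,418),(301,422),(301,425),(295,424),(308,424),(285,440),(301,445)]: print(u,v,px(d,u/1.5,v/1.5).round(4))
t=load('top');print(px(t,371.9,173.3,z=.108))
"
```

```text
[ 0.4831 -0.2216  0.088 ]
[ 0.7291 -0.2068  0.088 ]
[200.18181818 283.67532468] 154 [ 0.615  -0.3062  0.1075] [[0.5997, -0.3192, 0.0981], [0.616, -0.307, 0.1087], [0.627, -0.2886, 0.1111]]
301 418 [ 0.6091 -0.2949  0.1096]
301 422 [ 0.613  -0.301   0.1089]
301 425 [ 0.616  -0.3056  0.1084]
295 424 [ 0.6087 -0.3101  0.1115]
308 424 [ 0.6251 -0.3005  0.11  ]
285 440 [ 0.5977 -0.3247  0.0855]
301 445 [ 0.6259 -0.3239  0.0885]
[ 0.61144468 -0.3029491   0.108     ]
```

```bash
python3 -m inch '[[0,0,-20,0,0,0],[0,0,-35,0,0,0],[0,0,-35,0,0,0],[0,0,-30,0,0,0],[0,0,-10,0,0,0],[0,0,0,0,0,0],[0,0,0,0,0,0]]';python3 -c "
from h import *
d=snap('wrist','pics/w23.png');go([.613,-.304,.13],2.67)
im=cv2.imread('pics/w23.png');cv2.imwrite('pics/w23c.png',cv2.resize(im[150:400,60:760],(800,286)))"
```

```text
clock: 54.13
tool_pos: [0.6191, -0.2979, 0.1954]
eef_rot: [-0.706, -0.017, 0.019, 0.708]
contact_force: [-0.1, 0.8, 0.5]
opening: 0.006
t 54.18 q7 0.45 turn [-0.0033  0.0069 -0.0019] 1 [-0.0033  0.0069 -0.0019] | shift [-7.1 65.8 -7.4] 2 [-3.6 32.9 -3.7]
```

View pics/w23.png

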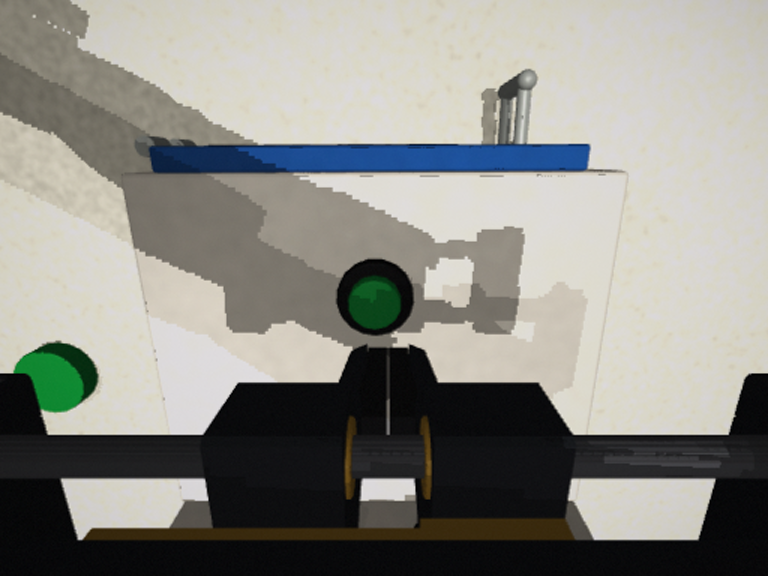

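```bash
python3 -c "
from h import *
d=load('wrist');print(px(d,375/1.5,304/1.5,z=.109),px(d,375/1.5,304/1.5))
for u,v in [(155,146),(588,146)]: print(px(d,u/1.5,v/1.5,z=.088).round(4))
p=px(d,375/1.5,304/1.5,z=.109);go([p[0],p[1],.125],2.67)"
```

```text
[ 0.61203232 -0.30178258  0.109     ] [ 0.61203293 -0.30176849  0.10904009]
[ 0.4818 -0.2202  0.088 ]
[ 0.729  -0.2072  0.088 ]
t 54.18 q7 0.45 turn [-0.0033  0.0069 -0.0019] 1 [-0.0033  0.0069 -0.0019] | shift [-8.  70.8 -5.1] 2 [-4.  35.4 -2.6]
```

```bash
python3 -m inch '[[-8,20,-5,0,0,0],[0,25,0,0,0,0],[0,18,0,0,0,0],[0,6,0,0,0,0],[0,0,0,0,0,0],[0,0,0,0,0,0]]';python3 -m inch '[[0,5,0,0,0,0],[0,4,0,0,0,0],[0,3,0,0,0,0],[0,0,0,0,0,0]]'; python3 -m inch '[[0,3,0,0,0,0],[0,2,0,0,0,0],[0,0,0,0,0,0]]'
```

```text
clock: 54.68
tool_pos: [0.613, -0.3028, 0.1287]
eef_rot: [-0.707, -0.019, 0.019, 0.707]
contact_force: [-0.2, -0.7, 0.6]
opening: 0.009
clock: 55.02
tool_pos: [0.612, -0.3042, 0.116]
eef_rot: [-0.707, -0.018, 0.018, 0.707]
contact_force: [-1.4, -0.4, -0.2]
opening: 0.003
clock: 55.27
tool_pos: [0.612, -0.3043, 0.1108]
eef_rot: [-0.707, -0.018, 0.018, 0.707]
contact_force: [0.7, -0.7, -0.0]
opening: 0.001
```

```bash
python3 -m inch '[[0,3,0,0,0,0],[0,2,0,0,0,0],[0,0,0,0,0,0]]';python3 -m inch '[[0,2,0,0,0,0],[0,1,0,0,0,0],[0,0,0,0,0,0]]'; python3 -m inch '[[0,1,0,0,0,0],[0,1,0,0,0,0],[0,0,0,0,0,0]]'
```

```text
clock: 55.52
tool_pos: [0.6124, -0.3045, 0.1063]
eef_rot: [0.707, 0.018, -0.018, -0.707]
contact_force: [0.1, 0.6, 3.9]
opening: 0.007
clock: 55.77
tool_pos: [0.6124, -0.3045, 0.1045]
eef_rot: [0.707, 0.018, -0.018, -0.707]
contact_force: [-1.9, 1.5, 7.8]
opening: 0.004
clock: 56.02
tool_pos: [0.6125, -0.3046, 0.1043]
eef_rot: [0.707, 0.018, -0.018, -0.707]
contact_force: [-5.8, 2.2, 18.7]
opening: 0.005
```

```bash
python3 -m inch '[[0,-5,0,0,0,0],[0,-15,0,0,0,0],[0,-30,0,0,0,0],[0,-35,0,0,0,0],[0,-35,5,0,0,0],[0,-10,30,0,0,0],[-10,0,38,0,0,0],[-10,0,38,0,0,0],[-10,0,38,0,0,0],[-10,0,38,0,0,0],[-10,0,30,0,0,0],[0,0,0,0,0,0]]';python3 -c "
from h import *
st();d=snap('wrist','pics/w24.png');d=snap('top','pics/t24.png');snap('scene','pics/s24.png')"
```

```text
clock: 57.02
tool_pos: [0.5489, -0.0816, 0.231]
eef_rot: [-0.705, -0.021, 0.023, 0.709]
contact_force: [0.2, 1.0, -0.9]
opening: 0.006
57.02 [ 0.5489 -0.0816  0.231 ] [ 0.2  1.  -0.9] 0.006
[[0.998, -0.003, -0.062], [0.062, 0.006, 0.998], [-0.003, -1.0, 0.006]] [ 0.05  0.61  0.03  1.79 -0.03  0.75  0.16]
```

View pics/t24.png

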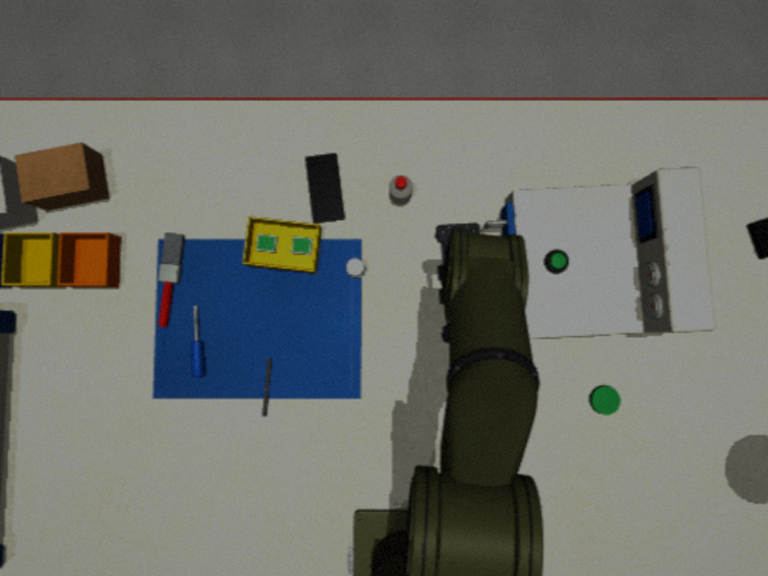

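View pics/s24.png

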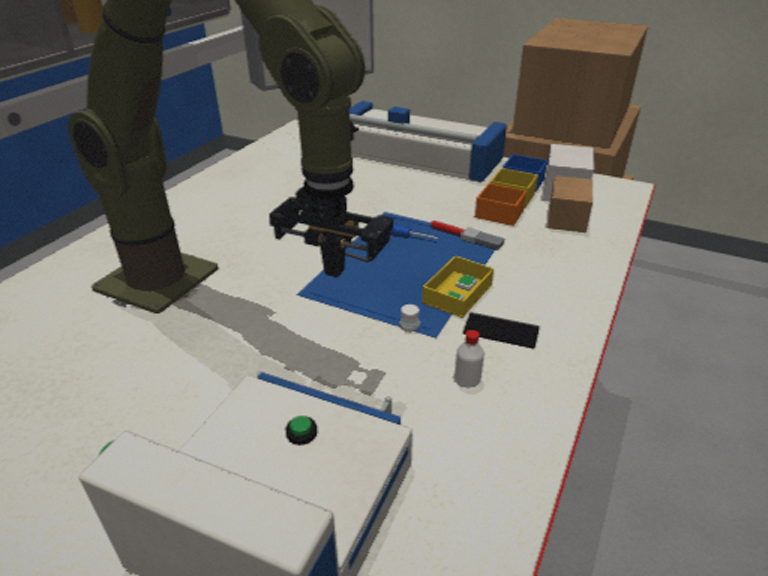

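```bash
python3 -c "
from h import *
print(r.finish_job())"
```

```text
the job is handed in; nothing more can be done
None
```

The oven batch is swapped and the job is handed in, after about 57 s of the 210 s allowed.

**Done:**
- I pulled the tray fully out.
- Both finished watches went into the yellow bin.
- All four waiting watches were laid flat on the tray, in two rows of two.
- I pushed the tray in to its stop, shut the door past its catch, and pressed the start button to its hard stop.

**Last checks:**
- **Tray:** it stopped against about 15 N, and the wrist camera's depth put its lip flush with the oven front to within about 1 mm.
- **Door:** it did not give under 25 N. Two pixel measurements showed its line 0.35° to 0.7° off the front edge of the oven. I read that as measurement error, because the door lay flush along the edge in the closer wrist view.
- **Start button:** it stopped solid at about 19 N, after roughly 5 mm of travel from where I first measured its top.
- **Bench:** the last pictures show the bin upright with both finished watches in it, the mat clear of watches, and the tools and other items where they were.

I saw no slip or knock, and nothing needed redoing beyond regripping one watch more deeply. The four watches were not visible once the door was shut. I last saw two of them just before pushing the tray in, with the arm covering the other two; all had been seen in place as they were laid.

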